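Hang the inspection lamp on the drop-latch hook

ROBOT

A 6-joint arm with a two-finger parallel gripper is mounted at the origin on the work surface. World frame = base frame: x ahead of the robot, y to its left, z up, the work surface at z = 0. Lengths are in m, angles in degrees, forces in N, time in s.
With the tool pointing down it reaches from about 0.25 to 0.725 m from the base axis. Payload 9.7 kg.
Tool frame: the origin (TCP) lies midway between the tips of the shut fingers; the grasp point (between the pads) lies 19 mm behind it (bot.hold_point_z is the distance from the TCP to the grasp point, in m); z points along the fingers, y is the line along which they close (so a half turn about z gives the same grasp; the last joint's range is limited). The gripper opens to 85 mm and grips with 20 to 120 N. Pads are 22 mm wide; open, the fingers measure 114 mm over their backs; the gripper's body (76 mm by 85 mm) begins 54 mm behind the grasp point. The pads swing forward as they close: fully open they stand 13 mm farther back than shut.
Start: joints at [74.37, 4.979, 10.078, 95.1, 0, 90], TCP at [0.148, 0.53, 0.231] pointing down, gripper open.
Joint ranges: [-179.16, 179.16], [-48.56, 103.87], [-65.8, 70.77], [-126.05, 130.52], [-82.76, 87.17], [-180, 180]. Speed limits (degrees/s): [127.2, 127.2, 147.25, 180, 180, 180].

INTERFACE

Orientations are given as [roll, pitch, yaw] about the fixed x, y, z axes, in that order (R = Rz(yaw) Ry(pitch) Rx(roll)).
In Python, from workcell import bot gives the robot as it stands.
- The arm moves only by the tool play_rows, never from a script. Its argument "steps" is a list that holds one entry, the list of rows, each a list of 4 numbers: the shift along the tool's x, y, z in m, then the turn about the tool's z in rad. In form: [[[tx, ty, tz, yaw], ...]]. A call has exactly 5 rows; each row shifts and turns the commanded pose from where the row before left it, along the tool's axes as they then stand; what a row does not reach is not made up. A row lasts 1/12 s, in which the tool goes at most 41.7 mm and 7.16 degrees, less where a joint would pass 70% of its speed; a pose out of reach is approached as far as the arm can. A call is refused whole if a number of a shift passes 0.0417 or a number of a turn 0.125, either way. A call with a gripper value outside its range is refused whole. "gripper" is the finger opening in m, from 0 to 0.0854, set as the call begins (left out, the last holds). The fingers move at their own pace and stop on an object; "squeeze" is the grip in N (left out, the last holds). Time passes only in rows, so rows that do not move let the fingers close, or fill a call up. It gives the time, the measured TCP pose, the force, the opening and the grip force at its end, in the units of the state.
- bot.get_obs(): the state, without advancing time (a new reading comes with each control period).
- bot.camera(name): name is "scene" or "top"; returns a dict with "img" (480x640x3 uint8, blue, green, red), "vfov" (degrees; the focal length in pixels is half the picture's height over the tangent of half this angle, whatever the lens; pixels are square), "cx", "cy" (the principal point, pixels), "D" ([k1, k2, p1, p2, k3] as OpenCV has them; the pictures are not rectified), "xyz" and "attitude" of the camera in the world. Camera axes: x right, y down, z forward; pixel columns grow to the right and rows downward; lengths in m; the calibration is good to about 2 mm. A picture is of the moment at which its call begins. There is no depth.
- bot.job_done(): hands the job in; it is judged then, once.
The state is a dict: "time": time; "q": joint angles; "qd": joint speeds; "joint_efforts": joint torques, N m; "ee_pos": TCP position; "tcp_rot": TCP orientation; "wrist_force": force on the tool from outside, world axes, zero at the start; "torque": the same for the moment, N m; "opening": finger opening in m; "grasp_force": force on a finger pad.
Only numpy, scipy, OpenCV 4.12 (cv2) and the standard library are available. Lean on these libraries where they do the work, as an engineer would, in place of code of your own. Each camera call takes 0.05 s, during which the arm holds its last target. There are 200 camera calls.

TASK

Hang the inspection lamp by its steel eye on the drop-latch hook of the stand: push the eye in under the brass keeper so that it lifts the keeper and the keeper falls shut behind it. Once the keeper is down, draw the lamp gently back towards the hook's nose until you feel the keeper stop it, then let the lamp hang free from the hook and let go. The hook's height on its post has been changed, so feel your way in, be gentle with the stand (no knocking, hard pressing or dropping the lamp onto it), and leave everything else on the bench where it is.

Things in the scene. Friction and masses are not known exactly. Their poses are not given: they have to be found in the camera images.
- lamp: Inspection lamp standing upright, 212 mm tall, 0.15 to 0.29 kg. Origin: centre of the foot's underside; z up. Round black foot (52 mm across, 14 mm high), orange handle, pale light tube (29 mm across, 110 to 166 mm up), black cap (29 x 38 mm, to 180 mm), steel eye on top. The eye stands in the lamp's y-z plane: the hook passes through it along the lamp's x, either way round.
- lamp_grip (a point): Place to grip, in the orange handle, 52 mm above the lamp's origin. The handle is 26 mm thick along the lamp's x and 34 mm wide along its y, from 14 to 110 mm up. Gripped across y with the fingers pointing about 45 degrees down and this point some 10 mm past the middle of the pads, the hand stays clear of the lamp's top and of the hook.
- lamp_eye (a point): Middle of the underside of the eye's top bar, 206 mm above the lamp's origin: this bears on the peg. The eye is bent from 6 mm round steel (bar's top 6 mm above this point); its opening is 26 mm wide and 26 mm high, from the cap up to this point, and narrows to about 15 mm at the top.
- stand: Fixed stand. Origin: centre of the base plate's underside; x points from the hook's nose towards the post, z up; offsets below are in this frame. Base plate 180 x 140 x 10 mm; post 22 mm square at x = +50 mm, 350 mm high. The hook sits on a blue block clamped to the post by a screw, at a height that differs each time: the top of the hook's peg is somewhere from 242 to 274 mm above the bench.
- hook_line (a point): Point of the stand straight above or below the peg: x = -40 mm, y = 0, z = 258 mm in the stand's frame (mid height of the range; it does not follow the block). The peg is level, of 10 mm round steel, along x at y = 0, from a lock nut at x = +27 mm to x = -62 mm, where it turns up into a nose 8 mm above the peg's top, foremost at x = -73 mm.
- mouth_line (a point): Point of the stand under the mouth: x = -68 mm, y = 0, z = 258 mm in its frame (it does not follow the block either). The mouth, 21 mm high, lies between the nose and the hinge lugs (27 mm wide) under the block's arm (22 mm wide, 43 to 55 mm above the peg's top). The eye goes in level, its lamp_eye point 8 to 16 mm above the peg's top; lower, its bar meets the nose.
- keeper (a joint): Angle of the keeper, rad: brass flap, 35 g, 15 mm wide, red end, hinged at x = -67 mm, 34 mm above the peg's top. 0 = shut: it hangs 33 mm down just inside the nose, its end 2 mm above the peg. It swings only inwards, to 1.35, and falls shut by itself: an eye 13 mm above the peg lifts it to 1.1 and lets it drop once lamp_eye is at x = -33 mm. Shut, it stops lamp_eye at x = -56 mm.
- tin: Closed ribbed tin can, 74 mm across, 82 mm tall; origin: centre of its underside. To be left alone.
- glue: White glue bottle with a pointed nozzle, 50 mm across, 94 mm tall; origin: centre of its underside. To be left alone.
- flux_jar: Small round jar with a black lid, 52 mm across, 45 mm tall; origin: centre of its underside. To be left alone.
- screwdriver: Screwdriver with a red handle, 170 mm long, lying flat. To be left alone.
- solder_reel: Blue flanged reel, 56 mm across, 38 mm tall, standing on a flange; origin: centre of its underside. To be left alone.
- pliers: Long-nose pliers with green grips, lying flat, about 140 mm long; origin at the joint, on the underside. To be left alone.
Mind the look-alikes: they are no part of the job. Leave any blue or brown look-alike of the lamp alone.

How it is judged:
By the outcome, as a careful person would: the job done as asked, in the order asked, and still so for the second after the job is handed in, with the robot touching nothing.
It also fails if it takes over 72 s, if anything falls off the work surface, if the arm or the gripper's body presses on something with over 40 N, if the wrist force passes 120 N, or if a joint passes its speed limit or range.

## Working session

There is one attempt and no reset: what is moved stays moved. The work goes in short steps, Python scripts to look and compute and a tool call to move; the robot and the scene stay as the last step left them, time stands still between calls to the robot, and variables do not carry over. Pictures are saved under pics/ and viewed, at most 10 in all, crops included, and the job is handed in when it is done.

Besides the shell and the picture viewer there is one more tool, called after "Request:" by a JSON object that holds its "method" and its "body", one argument or row to a line. play_rows: Moves the arm, as the interface text tells. Its arguments: {"type":"object","properties":{"steps":{"type":"array","items":{"type":"array","items":{"type":"array","items":{"type":"number"}}}},"gripper":{"type":"number"},"squeeze":{"type":"number"}},"required":["steps"]}

```bash
mkdir -p pics; ls; python3 - <<'E'
from workcell import bot
import cv2
print(bot.get_obs())
for n in("scene","top"):
    c=bot.camera(n);cv2.imwrite(f"pics/{n}0.png",c["img"]);print({k:v for k,v in c.items() if k!="img"})
E
```

```text
pics
{'time': 0.0, 'q': array([7.43704641e+01, 5.01151569e+00, 1.00352642e+01, 9.50992728e+01,
       6.12078451e-04, 8.99992245e+01]), 'qd': array([ 0.05063553, -0.05615199,  0.02674915,  0.06850857,  0.03121151,
       -0.04149441]), 'joint_efforts': array([ 2.57096413e-03, -5.20392823e+01,  4.64797354e+01,  1.64259440e-02,
        1.14539894e-04, -1.57554030e-05]), 'ee_pos': array([0.14811626, 0.52945027, 0.23058633]), 'tcp_rot': array([-1.79924476e+02, -6.13100118e-04,  1.64371239e+02]), 'wrist_force': array([-0.26284446, -0.82210679, -0.56424536]), 'torque': array([ 0.00704625,  0.03554859, -0.0678767 ]), 'grasp_force': 0.0, 'opening': 0.08597102137962095}
{'vfov': 49.56242728336287, 'cx': 311.12764479750854, 'cy': 232.83793770995953, 'D': array([-0.00299832,  0.        ,  0.        ,  0.        ,  0.        ]), 'xyz': array([0.99402129, 0.2464151 , 1.00566157]), 'attitude': array([-147.31074251,    0.63616696,  121.16369476])}
{'vfov': 42.6386388391655, 'cx': 319.23101847300836, 'cy': 245.06266281581588, 'D': array([-0.20495483,  0.        ,  0.        ,  0.        ,  0.        ]), 'xyz': array([ 0.29543225, -0.01447988,  1.46200429]), 'attitude': array([-1.68529812e+02, -8.06010339e-02, -8.91860977e+01])}
```

View pics/scene0.png

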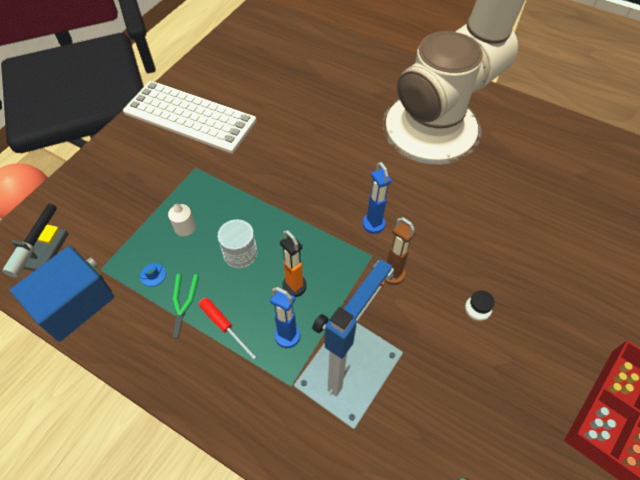

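View pics/top0.png

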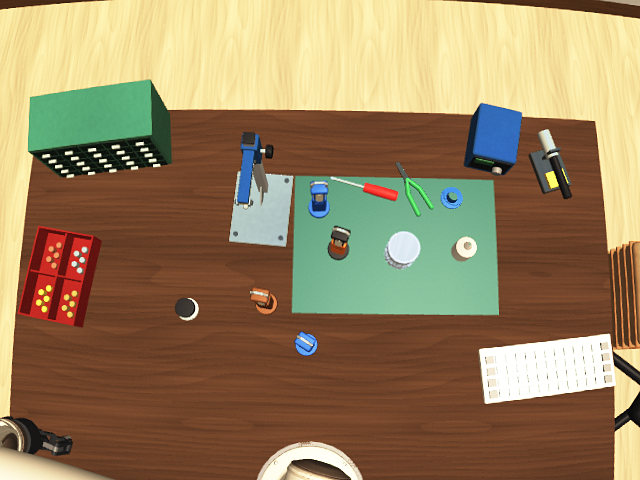

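Scene picture: candidates are an orange-handled lamp with a black cap at (292,265), blue ones at (285,320) and (376,205), and a brown one at (400,255). In the top view these are orange (340,242), blue (319,198) and (306,344), brown (264,300). By the description, the orange one with the black cap is the lamp. The stand's plate is at (350,375) scene and (262,210) top. I'll check the choice with close crops.

```bash
cat > h.py <<'E'
import numpy as np,cv2
from scipy.spatial.transform import Rotation as R
from workcell import bot
def K(c):
    f=240/np.tan(np.radians(c["vfov"]/2));return np.array([[f,0,c["cx"]],[0,f,c["cy"]],[0,0,1.]])
def rot(c): return R.from_euler("xyz",c["attitude"],degrees=True).as_matrix()
def ray(c,uv):
    p=cv2.undistortPoints(np.array(uv,float).reshape(-1,1,2),K(c),c["D"]).reshape(-1,2)
    return np.c_[p,np.ones(len(p))]@rot(c).T
def onz(c,uv,z):
    d=ray(c,uv);return c["xyz"]+d*((z-c["xyz"][2])/d[:,2])[:,None]
def proj(c,P):
    M=rot(c);r=cv2.Rodrigues(M.T)[0];return cv2.projectPoints(np.array(P,float).reshape(-1,1,3),r,-M.T@c["xyz"],K(c),c["D"])[0].reshape(-1,2)
def tri(c1,u1,c2,u2):
    a=ray(c1,[u1])[0];b=ray(c2,[u2])[0]
    t=np.linalg.lstsq(np.c_[a,-b],c2["xyz"]-c1["xyz"],rcond=None)[0]
    p=c1["xyz"]+a*t[0];q=c2["xyz"]+b*t[1];return (p+q)/2,np.linalg.norm(p-q)
E
python3 - <<'E'
from h import *
a=cv2.imread("pics/scene0.png");b=cv2.imread("pics/top0.png")
def crop(i,x,y,w,h,s): return cv2.resize(i[y:y+h,x:x+w],None,fx=s,fy=s,interpolation=cv2.INTER_CUBIC)
A=crop(a,265,220,150,212,2.8); A=cv2.resize(a[220:430,265:415],(420,588),interpolation=3)
B=cv2.resize(b[120:270,225:365],(364,390),interpolation=3)
o=np.zeros((588,784,3),np.uint8);o[:,:420]=A;o[:390,420:]=B;cv2.imwrite("pics/crop1.png",o)
E
```

```text
(no output)
```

View pics/crop1.png

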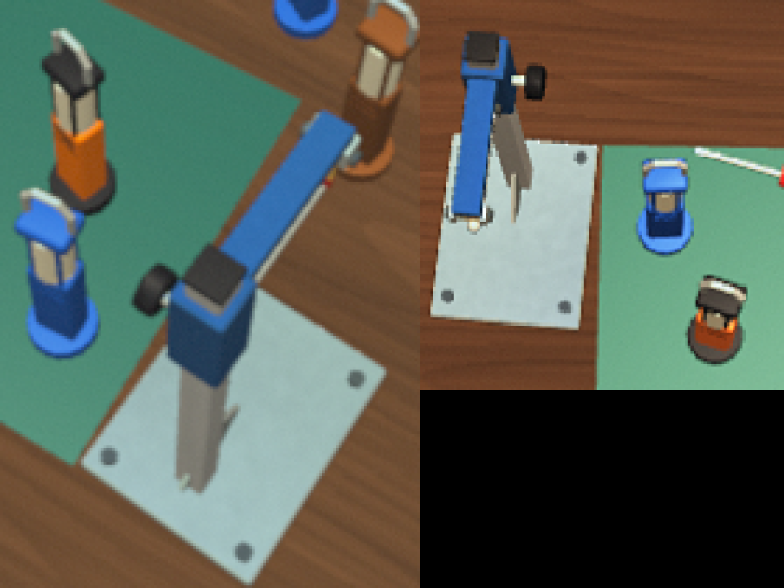

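The crop confirms it: orange handle, pale tube, black cap and steel eye. The arm, plate and nose (243,207 top) are clear, so I'll measure.

```bash
python3 - <<'E'
from h import *
np.set_printoptions(precision=4,suppress=True)
s=bot.camera("scene");t=bot.camera("top")
cs=lambda x,y:(265+x/2.8,220+y/2.8)
ct=lambda x,y:(225+(x-420)/2.6,120+y/2.6)
T=[ct(597,146),ct(578,328),ct(430,315),ct(452,135)];S=[cs(385,372),cs(248,584),cs(82,465)]
print("plate top",onz(t,T,.01));print("plate scene",onz(s,S,.01))
print("screws top",onz(t,[ct(580,157),ct(565,307),ct(447,296)],.01).round(4));print("screws sc",onz(s,[cs(356,379),cs(243,551),cs(109,456)],.01))
print("posttop",onz(t,[ct(482,48)],.35),onz(s,[cs(216,275)],.35))
for n,a,b in[("armL",ct(455,214),cs(320,113)),("armR",ct(484,216),cs(357,128))]:
    print(n,tri(t,a,s,b))
# scene colour masks: handle orange, foot
for c,n in((s,"s"),(t,"t")):
    hsv=cv2.cvtColor(c["img"],cv2.COLOR_BGR2HSV)
    m=cv2.inRange(hsv,(5,180,90),(18,255,255))
    k,l,st,ce=cv2.connectedComponentsWithStats(m)
    print(n,[(st[i],ce[i]) for i in range(1,k) if st[i][4]>60])
# lamp foot (pixel estimates), eye
print("foot top",onz(t,[ct(716,335)],.014),"foot sc",onz(s,[cs(83,182)],.014))
print("foot extents top", onz(t,[ct(688,335),ct(743,335),ct(716,362)],.010))
print("foot extents sc", onz(s,[cs(50,180),cs(116,185),cs(84,214)],.010))
print("eye ends top",tri(t,ct(702,283),s,cs(57,38)),tri(t,ct(745,294),s,cs(86,68)))
print("eye top",onz(t,[ct(702,284),ct(745,294)],.20),"sc",onz(s,[cs(57,38),cs(86,72)],.205))
E
```

```text
plate top [[0.763  0.0548 0.01  ]
 [0.5862 0.0682 0.01  ]
 [0.5965 0.2068 0.01  ]
 [0.7726 0.1939 0.01  ]]
plate scene [[0.602  0.2077 0.01  ]
 [0.7778 0.1936 0.01  ]
 [0.7678 0.059  0.01  ]]
screws top [[0.7518 0.0707 0.01  ]
 [0.6059 0.0808 0.01  ]
 [0.6149 0.1916 0.01  ]]
screws sc [[0.6171 0.1924 0.01  ]
 [0.7611 0.1807 0.01  ]
 [0.753  0.0716 0.01  ]]
posttop [[0.729 0.126 0.35 ]] [[0.7339 0.1297 0.35  ]]
armL (array([0.6107, 0.1354, 0.3252]), np.float64(0.017389223469841553))
armR (array([0.6072, 0.1351, 0.3098]), np.float64(0.02353357578470948))
s [(array([284, 262,  19,  29, 358], dtype=int32), array([293.8212, 276.5196]))]
t [(array([331, 238,  16,  17, 127], dtype=int32), array([337.7244, 247.9055]))]
foot top [[ 0.5807 -0.0596  0.014 ]] foot sc [[ 0.5861 -0.0542  0.014 ]]
foot extents top [[ 0.5811 -0.0338  0.01  ]
 [ 0.5818 -0.0847  0.01  ]
 [ 0.5561 -0.0599  0.01  ]]
foot extents sc [[ 0.596  -0.078   0.01  ]
 [ 0.5737 -0.0324  0.01  ]
 [ 0.6069 -0.0404  0.01  ]]
eye ends top (array([ 0.5875, -0.0513,  0.219 ]), np.float64(0.021517503992969863)) (array([ 0.5797, -0.0655,  0.1668]), np.float64(0.02846318721786316))
eye top [[ 0.586  -0.0421  0.2   ]
 [ 0.5782 -0.077   0.2   ]] sc [[ 0.5844 -0.0668  0.205 ]
 [ 0.5967 -0.0367  0.205 ]]
```

The corners of the arm and eye were paired the wrong way, because the scene camera looks towards the robot. I'll redo it with larger crops.

```bash
python3 - <<'E'
from h import *
a=cv2.imread("pics/scene0.png");b=cv2.imread("pics/top0.png")
g=lambda i,x,y,w,h,W,H:cv2.resize(i[y:y+h,x:x+w],(W,H),interpolation=3)
o=np.zeros((600,800,3),np.uint8)
o[:300,:400]=g(a,270,225,50,75//2*2//2*1+0,400,300)[:300] if 0 else g(a,270,225,60,45,400,300)
o[:300,400:]=g(b,315,215,60,45,400,300)
o[300:,:400]=g(a,355,255,60,45,400,300)
o[300:,400:]=g(b,215,175,60,45,400,300)
cv2.imwrite("pics/crop2.png",o)
E
```

```text
(no output)
```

View pics/crop2.png

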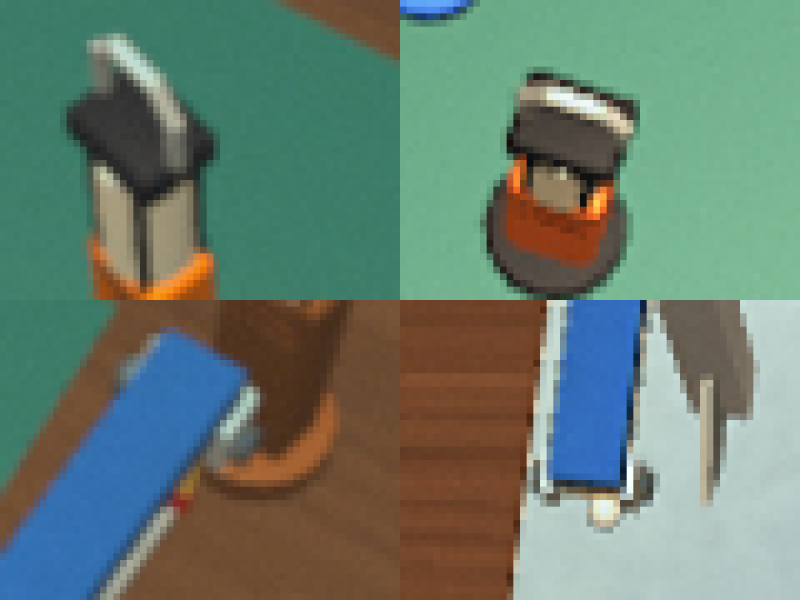

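```bash
python3 - <<'E'
from h import *
np.set_printoptions(precision=4,suppress=True)
s=bot.camera("scene");t=bot.camera("top")
k=20/3
f=lambda x0,y0,X,Y:(lambda x,y:(x0+(x-X+.5)/k-.5,y0+(y-Y+.5)/k-.5))
ls=f(270,225,0,0);lt=f(315,215,400,0);hs=f(355,255,0,300);ht=f(215,175,400,300)
print("armL(-y... )",tri(t,ht(552,480),s,hs(248,370)),tri(t,ht(628,487),s,hs(160,328)))
def an(c,a,b,z):
    p=onz(c,[a,b],z);d=p[0]-p[1];return p.mean(0),np.linalg.norm(d),np.degrees(np.arctan2(d[1],d[0]))-90
print("top capfar",an(t,lt(528,75),lt(638,102),.18));print("capnear",an(t,lt(510,148),lt(622,168),.17))
print("handle base",an(t,lt(505,243),lt(600,265),.014));print("eye",an(t,lt(520,100),lt(632,128),.19))
print("sc cap",an(s,ls(140,190),ls(70,120),.175));print("sc handle top",an(s,ls(145,297),ls(95,240),.110),an(s,ls(145,297),ls(212,255),.11))
print("eye apex tri? sc",tri(t,lt(575,98),s,ls(120,60)))
# hook from model: stand pose, predicted pixels for different peg tops
c=np.array([.682,.132]);y=np.radians(-4.45);u=np.array([np.cos(y),np.sin(y)]);v=np.array([-u[1],u[0]])
P=lambda X,Y,Z:[*(c+u*X+v*Y),Z]
print("meas nose",ht(605,510),"red",hs(180,500),"armfront t",ht(590,484),"s",hs(204,349))
for h in(.242,.258,.274):
    print(h,"nose",proj(t,P(-69,0,0) if 0 else P(-.069,0,h+.008)),"arm-dir t",proj(t,P(-.073,0,h+.055)),"s",proj(s,P(-.073,0,h+.055)),"red",proj(s,P(-.066,0,h+.004)))
for n,cc,A,B in(("t",t,ht(552,480),ht(628,487)),("s",s,hs(248,370),hs(160,328))):
    for z in(.297,.313,.329):
        q=onz(cc,[A,B],z);print(n,z,q[:,:2].ravel(),np.linalg.norm(q[0]-q[1]),((q.mean(0)[:2]-c)@u,(q.mean(0)[:2]-c)@v))
E
```

```text
armL(-y... ) (array([0.6099, 0.1464, 0.3221]), np.float64(0.0004052664832673349)) (array([0.6088, 0.1243, 0.3196]), np.float64(0.00014660265839234842))
top capfar (array([ 0.5939, -0.0608,  0.18  ]), np.float64(0.03636963751162134), np.float64(-13.305487301438845))
capnear (array([ 0.5731, -0.0559,  0.17  ]), np.float64(0.036677014672616755), np.float64(-9.518083170865836))
handle base (array([ 0.5713, -0.0563,  0.014 ]), np.float64(0.03506515151793462), np.float64(-12.45578078864557))
eye (array([ 0.5832, -0.0583,  0.19  ]), np.float64(0.036731881599736234), np.float64(-13.543934221483752))
sc cap (array([ 0.5956, -0.0616,  0.175 ]), np.float64(0.030610668567412798), np.float64(-17.507158898279457))
sc handle top (array([ 0.5952, -0.0607,  0.11  ]), np.float64(0.024646825393990813), np.float64(-20.579783800515273)) (array([ 0.5884, -0.0444,  0.11  ]), np.float64(0.02407576203613151), np.float64(-113.1931938502582))
eye apex tri? sc (array([ 0.5846, -0.0591,  0.2107]), np.float64(0.004156614463796781))
meas nose (245.325, 206.075) red (381.575, 284.575) armfront t (243.075, 202.175) 
[... 442 characters left out ...]
634233418221971), np.float64(0.0012562910913528733))
t 0.313 [0.6125 0.1475 0.6106 0.1251] 0.022443912625347045 (np.float64(-0.07056817046015347), np.float64(-0.0011785571314696687))
t 0.329 [0.6081 0.1452 0.6062 0.1232] 0.022131378890121487 (np.float64(-0.07479400673808713), np.float64(-0.003613405354292203))
s 0.297 [0.5958 0.1429 0.5962 0.1202] 0.022768068285289874 (np.float64(-0.08572330949823859), np.float64(-0.0071281662975994494))
s 0.313 [0.6048 0.1453 0.6052 0.123 ] 0.022254016006243053 (np.float64(-0.07696479029891251), np.float64(-0.0038451819659691563))
s 0.329 [0.6137 0.1476 0.6142 0.1259] 0.02173996372719624 (np.float64(-0.06820627109958645), np.float64(-0.0005621976343388358))
```

The lamp is at about (0.584, -0.057) with yaw about -14°. The stand is at about (0.682, 0.132) with yaw about -4.5°, and the peg top at about 0.271. Rows only turn about tool z, so I'll first check how the tool responds in free space, raising and turning it.

Request:
{"method": "play_rows", "body": {
  "steps": [
    [[0, 0, -0.03, 0.1], [0, 0, -0.03, 0.1], [0, 0, -0.03, 0], [0, 0, -0.03, 0], [0, 0, 0, 0]]
  ]
}}

```text
time: 0.72
ee_pos: [0.1483, 0.53, 0.3571]
tcp_rot: [179.6, -0.1, 152.9]
wrist_force: [-0.6, -0.2, -0.3]
opening: 0.0854
grasp_force: 0.0
```

```bash
python3 - <<'E'
from h import *
np.set_printoptions(precision=4,suppress=True)
o=bot.get_obs();print(o["q"],o["ee_pos"],o["tcp_rot"])
print([x for x in dir(bot) if x[0]!="_"],bot.hold_point_z)
t=bot.camera("top")
m=cv2.inRange(cv2.cvtColor(t["img"],cv2.COLOR_BGR2HSV),(100,120,60),(125,255,255))
k,l,st,ce=cv2.connectedComponentsWithStats(m)
for i in range(1,k):
    if st[i][4]>100: x,y,w,h,A=st[i];print(st[i],onz(t,[(x+w/2,y+h-w/2)],.012)[0])
print("brown",onz(t,[(266,303)],.012))
E
```

```text
[ 74.3696   9.9532  30.1087 109.7303  -0.0003 101.4623] [0.1483 0.53   0.3571] [179.5833  -0.0841 152.9076]
['PlanningError', 'camera', 'get_obs', 'hold_point_z', 'job_done'] 0.0187
[ 472  103   50   61 2311] [ 0.8732 -0.4633  0.012 ]
[237 134  25  69 741] [0.7241 0.1612 0.012 ]
[308 184  22  34 478] [ 0.6843 -0.0104  0.012 ]
[441 187  22  22 318] [ 0.7131 -0.3389  0.012 ]
[295 332  23  24 349] [0.3516 0.0141 0.012 ]
brown [[0.4478 0.1117 0.012 ]]
```

No pitch command exists, yet the grasp needs about 45°. I'll probe, in clear air, how the arm behaves when a pose is out of reach.

Request:
{"method": "play_rows", "body": {
  "steps": [
    [[0, 0.04, 0, 0], [0, 0.04, 0, 0], [0, 0.04, 0, 0], [0, 0.04, 0, 0], [0, 0.04, 0, 0]]
  ]
}}

```text
time: 1.18
ee_pos: [0.2218, 0.6714, 0.344]
tcp_rot: [179.3, -0.1, 152.9]
wrist_force: [18.9, 59.1, 88.1]
opening: 0.0856
grasp_force: 0.0
```

Request:
{"method": "play_rows", "body": {
  "steps": [
    [[0, 0.04, 0, 0], [0, 0.04, 0, 0], [0, 0.04, 0, 0], [0, 0.04, 0, 0], [0, 0.04, 0, 0]]
  ]
}}

```text
time: 1.6
ee_pos: [0.2817, 0.7608, 0.2782]
tcp_rot: [172.7, -1.0, 153.0]
wrist_force: [-1.1, 0.9, -0.4]
opening: 0.0856
grasp_force: 0.0
```

```bash
python3 -c "
from workcell import bot
o=bot.get_obs();print(o['q'].round(2),o['ee_pos'],o['tcp_rot'])"
```

```text
[ 69.64  45.74  70.58 107.51   0.11  96.74] [0.2817322  0.76079996 0.27818025] [172.72566697  -0.97211556 152.96866087]
```

Out-of-reach pushes do tilt the tool (7° outward so far). I'll check whether the tilt persists when idle and grows with gentler pushes.

Request:
{"method": "play_rows", "body": {
  "steps": [
    [[0, 0, 0, 0], [0, 0, 0, 0], [0, 0, 0, 0], [0, 0, 0, 0], [0, 0, 0, 0]]
  ]
}}

```text
time: 2.02
ee_pos: [0.2806, 0.7597, 0.2822]
tcp_rot: [172.6, -1.0, 153.0]
wrist_force: [-0.1, -0.5, -0.4]
opening: 0.0853
grasp_force: 0.0
```

Request:
{"method": "play_rows", "body": {
  "steps": [
    [[0, 0, -0.015, 0], [0, 0, -0.02, 0], [0, 0, -0.02, 0], [0, 0, -0.02, 0], [0, 0, -0.015, 0]]
  ]
}}

```text
time: 2.43
ee_pos: [0.2673, 0.7225, 0.3529]
tcp_rot: [170.5, -1.2, 153.0]
wrist_force: [-0.1, -0.2, -0.4]
opening: 0.0855
grasp_force: 0.0
```

Request:
{"method": "play_rows", "body": {
  "steps": [
    [[0, 0.015, 0, 0], [0, 0.02, 0, 0], [0, 0.02, 0, 0], [0, 0.02, 0, 0], [0, 0.02, 0, 0]]
  ]
}}

```text
time: 2.85
ee_pos: [0.2953, 0.7658, 0.3255]
tcp_rot: [167.3, -1.6, 153.1]
wrist_force: [-0.1, 0.3, 0.2]
opening: 0.0852
grasp_force: 0.0
```

```bash
python3 -c "
from workcell import bot
o=bot.get_obs();print(o['q'].round(2),o['ee_pos'],o['tcp_rot'])"
```

```text
[ 68.82  42.69  70.69 105.24   0.27  95.96] [0.29532206 0.76578862 0.32550364] [167.33843291  -1.57494486 153.06407229]
```

The tilt persists and accumulates in the arm's radial plane, so I can reach 45° this way. First I'll lift while spinning the tool so it faces forward.

Request:
{"method": "play_rows", "body": {
  "steps": [
    [[0, 0, -0.006, 0.11], [0, 0, -0.006, 0.11], [0, 0, -0.006, 0.11], [0, 0, -0.006, 0.11], [0, 0, -0.006, 0.11]]
  ]
}}

```text
time: 3.27
ee_pos: [0.29, 0.752, 0.3494]
tcp_rot: [169.6, -8.3, 121.8]
wrist_force: [0.1, 0.2, -0.5]
opening: 0.0852
grasp_force: 0.0
```

Request:
{"method": "play_rows", "body": {
  "steps": [
    [[0, 0, -0.006, 0.11], [0, 0, -0.006, 0.11], [0, 0, -0.006, 0.11], [0, 0, -0.006, 0.11], [0, 0, -0.006, 0.11]]
  ]
}}

```text
time: 3.68
ee_pos: [0.2848, 0.7384, 0.3718]
tcp_rot: [175.2, -13.1, 90.1]
wrist_force: [-0.1, 0.4, 0.1]
opening: 0.0855
grasp_force: 0.0
```

Request:
{"method": "play_rows", "body": {
  "steps": [
    [[0, 0, -0.006, 0.11], [0, 0, -0.006, 0.11], [0, 0, -0.006, 0.11], [0, 0, -0.006, 0.11], [0, 0, -0.006, 0.11]]
  ]
}}

```text
time: 4.1
ee_pos: [0.3221, 0.7045, 0.3932]
tcp_rot: [-176.3, -14.2, 64.2]
wrist_force: [1.7, 0.0, -0.9]
opening: 0.0854
grasp_force: 0.0
```

Request:
{"method": "play_rows", "body": {
  "steps": [
    [[0, 0, -0.006, 0.11], [0, 0, -0.006, 0.11], [0, 0, -0.006, 0.11], [0, 0, -0.006, 0.11], [0, 0, -0.006, 0.11]]
  ]
}}

```text
time: 4.52
ee_pos: [0.4352, 0.5975, 0.4065]
tcp_rot: [-166.6, -10.8, 48.9]
wrist_force: [0.3, 0.8, -0.5]
opening: 0.0856
grasp_force: 0.0
```

Request:
{"method": "play_rows", "body": {
  "steps": [
    [[0, 0, -0.006, 0.11], [0, 0, -0.006, 0.11], [0, 0, -0.006, 0.11], [0, 0, -0.006, 0.11], [0, 0, -0.006, 0.11]]
  ]
}}

```text
time: 4.93
ee_pos: [0.5087, 0.4637, 0.4107]
tcp_rot: [-158.5, -3.1, 33.7]
wrist_force: [0.7, -0.2, 0.3]
opening: 0.0854
grasp_force: 0.0
```

```bash
cat >> h.py <<'E'
def st():
    o=bot.get_obs();M=R.from_euler("xyz",o["tcp_rot"],degrees=True).as_matrix()
    print("t",round(o["time"],2),"q",o["q"].round(1),"p",o["ee_pos"].round(4),"x",M[:,0].round(3),"y",M[:,1].round(3),"z",M[:,2].round(3),"F",o["wrist_force"].round(1),"gf",round(float(o["grasp_force"]),1),"op",round(float(o["opening"]),4))
    return o["ee_pos"],M
def go(P):
    p,M=st();d=M.T@(np.array(P)-p);print("tool shift",d.round(4),"norm",np.linalg.norm(d).round(4));return d
E
python3 - <<'E'
from h import *
go([.6,-.2,.45])
from scipy.optimize import least_squares
D=[(5.01,10.035,95.1,.5498,.2306),(9.953,30.109,109.73,.5504,.3571),(45.74,70.58,107.51,.8113,.2782),(42.69,70.69,105.24,.8208,.3255)]
o=bot.get_obs();q=o["q"];D.append((q[1],q[2],q[3],np.hypot(*o["ee_pos"][:2]),o["ee_pos"][2]))
def fk(p,a,b,c):
    a,b,c=np.radians([a,b,c]);h,L1,L2,Lt,e=p
    return np.array([L1*np.sin(a)+L2*np.cos(b-a)+Lt*np.cos(a+c-b)+e*np.sin(b-a)*0,h+L1*np.cos(a)+L2*np.sin(b-a)-Lt*np.sin(a+c-b)])
r=least_squares(lambda p:np.concatenate([fk(p,*d[:3])-d[3:] for d in D]),[.3,.4,.4,.3,0]);print(r.x,r.fun)
E
```

```text
t 4.93 q [ 33.6  36.5  70.7 121.2  21.5 179.9] p [0.5087 0.4637 0.4107] x [0.831 0.554 0.054] y [ 0.532 -0.763 -0.366] z [-0.162  0.333 -0.929] F [ 0.7 -0.2  0.3] gf 0.0 op 0.0854
tool shift [-0.2894  0.5407 -0.2725] norm 0.6711
[0.1815387  0.40923863 0.51368395 0.40272073 0.        ] [-0.00287887  0.00088722  0.00555203  0.0018125  -0.00067054  0.00531436
 -0.00081937  0.00522753  0.00126835 -0.0132416 ]
```

The spin hit the q6 limit because the + sense raises q6. I'll spin back the other way, since either finger arrangement gives the same grasp.

Request:
{"method": "play_rows", "body": {
  "steps": [
    [[0, 0, -0.004, -0.12], [0, 0, -0.004, -0.12], [0, 0, -0.004, -0.12], [0, 0, -0.004, -0.12], [0, 0, -0.004, -0.12]]
  ]
}}

```text
time: 5.35
ee_pos: [0.5051, 0.4548, 0.4221]
tcp_rot: [-164.1, -15.1, 66.9]
wrist_force: [0.2, 0.5, -0.6]
opening: 0.0854
grasp_force: 0.0
```

Request:
{"method": "play_rows", "body": {
  "steps": [
    [[0, 0, -0.004, -0.12], [0, 0, -0.004, -0.12], [0, 0, -0.004, -0.12], [0, 0, -0.004, -0.12], [0, 0, -0.004, -0.12]]
  ]
}}

```text
time: 5.77
ee_pos: [0.5018, 0.4449, 0.4332]
tcp_rot: [-176.0, -21.7, 102.6]
wrist_force: [-0.8, 0.2, 0.1]
opening: 0.0855
grasp_force: 0.0
```

Request:
{"method": "play_rows", "body": {
  "steps": [
    [[0, 0, -0.004, -0.12], [0, 0, -0.004, -0.12], [0, 0, -0.004, -0.12], [0, 0, -0.004, -0.12], [0, 0, -0.004, -0.12]]
  ]
}}

```text
time: 6.18
ee_pos: [0.4985, 0.4349, 0.444]
tcp_rot: [170.0, -19.9, 139.4]
wrist_force: [0.1, -0.6, 0.7]
opening: 0.0852
grasp_force: 0.0
```

Request:
{"method": "play_rows", "body": {
  "steps": [
    [[0, 0, -0.004, -0.12], [0, 0, -0.004, -0.12], [0, 0, -0.004, -0.12], [0, 0, -0.004, -0.12], [0, 0, -0.004, -0.12]]
  ]
}}

```text
time: 6.6
ee_pos: [0.495, 0.4249, 0.4547]
tcp_rot: [160.2, -10.5, 173.7]
wrist_force: [0.5, 0.1, 0.0]
opening: 0.0854
grasp_force: 0.0
```

```bash
python3 - <<'E'
from h import *
go([.65,-.2,.45])
E
```

```text
t 6.6 q [ 31.2  32.6  70.7 123.7  22.   40.2] p [0.495  0.4249 0.4547] x [-0.977  0.107  0.183] y [0.164 0.928 0.334] z [-0.134  0.356 -0.925] F [0.5 0.1 0. ] gf 0.0 op 0.0854
tool shift [-0.2192 -0.5562 -0.239 ] norm 0.6439
```

```bash
python3 - <<'E'
from h import *
print(go([.52,-.277,.41])/25)
E
```

```text
t 6.6 q [ 31.2  32.6  70.7 123.7  22.   40.2] p [0.495  0.4249 0.4547] x [-0.977  0.107  0.183] y [0.164 0.928 0.334] z [-0.134  0.356 -0.925] F [0.5 0.1 0. ] gf 0.0 op 0.0854
tool shift [-0.1078 -0.6624 -0.2121] norm 0.7038
[-0.0043101  -0.02649452 -0.00848232]
```

Request:
{"method": "play_rows", "body": {
  "steps": [
    [[-0.002, -0.01, -0.003, 0], [-0.003, -0.02, -0.006, 0], [-0.004, -0.028, -0.009, 0], [-0.005, -0.03, -0.01, 0], [-0.005, -0.03, -0.01, 0]]
  ]
}}

```text
time: 7.02
ee_pos: [0.4982, 0.2986, 0.4469]
tcp_rot: [160.2, -10.7, 173.5]
wrist_force: [1.1, -1.0, -0.2]
opening: 0.0852
grasp_force: 0.0
```

Request:
{"method": "play_rows", "body": {
  "steps": [
    [[-0.005, -0.03, -0.01, 0], [-0.005, -0.03, -0.01, 0], [-0.005, -0.03, -0.01, 0], [-0.005, -0.03, -0.01, 0], [-0.005, -0.03, -0.01, 0]]
  ]
}}

```text
time: 7.43
ee_pos: [0.504, 0.1381, 0.4389]
tcp_rot: [160.2, -10.6, 173.4]
wrist_force: [0.4, 0.3, 0.5]
opening: 0.0856
grasp_force: 0.0
```

Request:
{"method": "play_rows", "body": {
  "steps": [
    [[-0.005, -0.03, -0.01, 0], [-0.005, -0.03, -0.01, 0], [-0.005, -0.03, -0.01, 0], [-0.005, -0.03, -0.01, 0], [-0.005, -0.03, -0.01, 0]]
  ]
}}

```text
time: 7.85
ee_pos: [0.5083, -0.0205, 0.4247]
tcp_rot: [160.2, -10.3, 173.3]
wrist_force: [1.0, 0.7, 0.5]
opening: 0.0853
grasp_force: 0.0
```

Request:
{"method": "play_rows", "body": {
  "steps": [
    [[-0.005, -0.03, -0.01, 0], [-0.005, -0.03, -0.01, 0], [-0.005, -0.03, -0.01, 0], [-0.005, -0.03, -0.01, 0], [-0.005, -0.03, -0.01, 0]]
  ]
}}

```text
time: 8.27
ee_pos: [0.5044, -0.172, 0.3904]
tcp_rot: [160.6, -8.6, 172.7]
wrist_force: [-0.4, 0.3, -0.4]
opening: 0.0854
grasp_force: 0.0
```

Request:
{"method": "play_rows", "body": {
  "steps": [
    [[-0.004, -0.028, -0.009, 0], [-0.003, -0.022, -0.006, 0], [-0.002, -0.015, -0.004, 0], [-0.001, -0.006, -0.003, 0], [0, 0, 0, 0]]
  ]
}}

```text
time: 8.68
ee_pos: [0.499, -0.2405, 0.373]
tcp_rot: [161.0, -7.9, 172.3]
wrist_force: [-0.1, -0.5, -0.4]
opening: 0.0857
grasp_force: 0.0
```

```bash
python3 - <<'E'
from h import *
go([.264,-.14,.78])
E
```

```text
t 8.68 q [-32.8  29.4  54.6 130.4  13.9 -25.7] p [ 0.499  -0.2405  0.373 ] x [-0.982  0.132  0.137] y [0.17  0.931 0.323] z [-0.085  0.341 -0.936] F [-0.1 -0.5 -0.4] gf 0.0 op 0.0857
tool shift [ 0.2997  0.1851 -0.327 ] norm 0.4806
```

Request:
{"method": "play_rows", "body": {
  "steps": [
    [[0.008, 0.005, -0.009, 0], [0.015, 0.01, -0.016, 0], [0.018, 0.011, -0.02, 0], [0.018, 0.011, -0.02, 0], [0.018, 0.011, -0.02, 0]]
  ]
}}

```text
time: 9.1
ee_pos: [0.4263, -0.195, 0.4321]
tcp_rot: [162.3, -5.0, 171.6]
wrist_force: [1.5, -0.5, -0.3]
opening: 0.0856
grasp_force: 0.0
```

Request:
{"method": "play_rows", "body": {
  "steps": [
    [[0.018, 0.011, -0.02, 0], [0.018, 0.011, -0.02, 0], [0.018, 0.011, -0.02, 0], [0.018, 0.011, -0.02, 0], [0.018, 0.011, -0.02, 0]]
  ]
}}

```text
time: 9.52
ee_pos: [0.3499, -0.1421, 0.4766]
tcp_rot: [164.1, -1.0, 170.4]
wrist_force: [0.6, -0.2, -0.3]
opening: 0.0857
grasp_force: 0.0
```

```bash
python3 - <<'E'
from h import *
go([.264,-.14,.78])
E
```

```text
t 9.52 q [-32.8   1.4  34.5 130.5  14.2 -23.9] p [ 0.3499 -0.1421  0.4766] x [-0.986  0.167  0.018] y [0.165 0.947 0.274] z [ 0.029  0.273 -0.961] F [ 0.6 -0.2 -0.3] gf 0.0 op 0.0857
tool shift [ 0.0905  0.0711 -0.2936] norm 0.3154
```

Request:
{"method": "play_rows", "body": {
  "steps": [
    [[0.008, 0.007, -0.027, 0], [0.008, 0.007, -0.027, 0], [0.008, 0.007, -0.027, 0], [0.008, 0.007, -0.027, 0], [0.008, 0.007, -0.027, 0]]
  ]
}}

```text
time: 9.93
ee_pos: [0.3272, -0.1177, 0.5165]
tcp_rot: [166.3, 4.2, 168.9]
wrist_force: [0.1, -0.3, 1.0]
opening: 0.0852
grasp_force: 0.0
```

Request:
{"method": "play_rows", "body": {
  "steps": [
    [[0.008, 0.007, -0.027, 0], [0.008, 0.007, -0.027, 0], [0.008, 0.007, -0.027, 0], [0.008, 0.007, -0.027, 0], [0.008, 0.007, -0.027, 0]]
  ]
}}

```text
time: 10.35
ee_pos: [0.3011, -0.083, 0.5558]
tcp_rot: [168.3, 9.5, 167.7]
wrist_force: [0.5, 0.8, 0.1]
opening: 0.0854
grasp_force: 0.0
```

```bash
python3 - <<'E'
from h import *
go([.22,-.13,.8])
E
```

```text
t 10.35 q [-28.   -9.6  36.7 130.5  13.9 -16. ] p [ 0.3011 -0.083   0.5558] x [-0.964  0.21  -0.164] y [0.176 0.964 0.201] z [ 0.201  0.164 -0.966] F [0.5 0.8 0.1] gf 0.0 op 0.0854
tool shift [ 0.0281 -0.0106 -0.2599] norm 0.2616
```

Request:
{"method": "play_rows", "body": {
  "steps": [
    [[0.005, -0.004, -0.03, 0], [0.005, -0.006, -0.03, 0], [0.005, -0.006, -0.03, 0], [0.005, -0.006, -0.03, 0], [0.005, -0.006, -0.03, 0]]
  ]
}}

```text
time: 10.77
ee_pos: [0.2766, -0.1057, 0.5855]
tcp_rot: [170.6, 15.2, 166.6]
wrist_force: [0.7, 0.1, 0.3]
opening: 0.0855
grasp_force: 0.0
```

Request:
{"method": "play_rows", "body": {
  "steps": [
    [[0.005, -0.006, -0.03, 0], [0.005, -0.006, -0.03, 0], [0.005, -0.006, -0.03, 0], [0.005, -0.006, -0.03, 0], [0.005, -0.006, -0.03, 0]]
  ]
}}

```text
time: 11.18
ee_pos: [0.2489, -0.119, 0.6147]
tcp_rot: [173.7, 20.7, 165.8]
wrist_force: [-0.0, 0.4, 0.1]
opening: 0.0854
grasp_force: 0.0
```

```bash
python3 - <<'E'
from h import *
go([.22,-.13,.8])
E
```

```text
t 11.18 q [-40.9 -14.6  41.7 130.5  14.8 -25.7] p [ 0.2489 -0.119   0.6147] x [-0.907  0.23  -0.354] y [0.207 0.973 0.103] z [ 0.368  0.02  -0.93 ] F [-0.   0.4  0.1] gf 0.0 op 0.0854
tool shift [-0.0419  0.0024 -0.1831] norm 0.1879
```

Request:
{"method": "play_rows", "body": {
  "steps": [
    [[-0.006, 0.01, -0.028, 0], [-0.006, 0.01, -0.028, 0], [-0.007, 0.01, -0.028, 0], [-0.007, 0.01, -0.028, 0], [-0.007, 0.01, -0.028, 0]]
  ]
}}

```text
time: 11.6
ee_pos: [0.2688, -0.0613, 0.6729]
tcp_rot: [175.2, 25.9, 165.2]
wrist_force: [0.3, -0.3, -0.8]
opening: 0.0855
grasp_force: 0.0
```

Request:
{"method": "play_rows", "body": {
  "steps": [
    [[-0.008, 0.006, -0.028, 0], [-0.009, 0.006, -0.028, 0], [-0.009, 0.006, -0.028, 0], [-0.01, 0.006, -0.028, 0], [-0.01, 0.006, -0.028, 0]]
  ]
}}

```text
time: 12.02
ee_pos: [0.2717, -0.0308, 0.7171]
tcp_rot: [174.9, 32.0, 164.7]
wrist_force: [0.1, -0.5, 0.3]
opening: 0.0851
grasp_force: 0.0
```

```bash
python3 - <<'E'
from h import *
go([.22,-.1,.85])
E
```

```text
t 12.02 q [ -7.4 -10.3  62.6 130.5   0.9   6.7] p [ 0.2717 -0.0308  0.7171] x [-0.818  0.224 -0.53 ] y [0.218 0.973 0.075] z [ 0.533 -0.054 -0.845] F [ 0.1 -0.5  0.3] gf 0.0 op 0.0851
tool shift [-0.0436 -0.0686 -0.136 ] norm 0.1585
```

Tool heading is now -5.8° with 32° of tilt. I'll add 13° more.

Request:
{"method": "play_rows", "body": {
  "steps": [
    [[-0.011, 0.002, -0.028, 0], [-0.011, 0.002, -0.028, 0], [-0.011, 0.002, -0.028, 0], [-0.011, 0.002, -0.028, 0], [-0.011, 0.002, -0.028, 0]]
  ]
}}

```text
time: 12.43
ee_pos: [0.2586, -0.0267, 0.7551]
tcp_rot: [173.7, 38.2, 163.9]
wrist_force: [0.2, -0.6, 0.5]
opening: 0.0853
grasp_force: 0.0
```

Request:
{"method": "play_rows", "body": {
  "steps": [
    [[-0.012, 0.0, -0.028, 0], [-0.012, 0.0, -0.028, 0], [-0.012, 0, -0.028, 0], [-0.012, 0, -0.028, 0], [-0.012, 0, -0.028, 0]]
  ]
}}

```text
time: 12.85
ee_pos: [0.2176, -0.0262, 0.7773]
tcp_rot: [172.8, 43.0, 163.1]
wrist_force: [-0.2, -0.1, 0.7]
opening: 0.0853
grasp_force: 0.0
```

```bash
python3 - <<'E'
from h import *
p,M=st();z=M[:,2];print("down angle",np.degrees(np.arcsin(-z[2])),"heading",np.degrees(np.arctan2(z[1],z[0])),"spin about z to level y: ",np.degrees(np.arctan2(M[2,1],M[2,0])))
E
```

```text
t 12.85 q [-11.5 -13.2  70.7 130.5   3.6   3.9] p [ 0.2176 -0.0262  0.7773] x [-0.699  0.212 -0.682] y [0.206 0.974 0.092] z [ 0.684 -0.076 -0.725] F [-0.2 -0.1  0.7] gf 0.0 op 0.0853
down angle 46.47741049789338 heading -6.317732109604934 spin about z to level y:  172.30441095366535
```

46.5° down with heading -6.3°. I'll level the closing axis (spin -0.134 rad), then head towards a pre-grasp point.

Request:
{"method": "play_rows", "body": {
  "steps": [
    [[0, 0, 0.004, -0.034], [0, 0, 0.008, -0.034], [0, 0, 0.01, -0.033], [0, 0, 0.01, -0.033], [0, 0, 0.01, 0]]
  ]
}}

```text
time: 13.27
ee_pos: [0.2468, -0.0294, 0.7462]
tcp_rot: [-179.9, 43.5, 173.8]
wrist_force: [-0.5, 0.4, 0.5]
opening: 0.0854
grasp_force: 0.0
```

```bash
python3 - <<'E'
from h import *
print(go([.45,-.043,.24])/20)
E
```

```text
t 13.27 q [ -8.7 -22.   51.7 120.3   1.6  -1.8] p [ 0.2468 -0.0294  0.7462] x [-0.721  0.078 -0.688] y [ 0.109  0.994 -0.001] z [ 0.684 -0.076 -0.726] F [-0.5  0.4  0.5] gf 0.0 op 0.0854
tool shift [0.2007 0.0091 0.5072] norm 0.5456
[0.01003691 0.00045426 0.02536144]
```

Request:
{"method": "play_rows", "body": {
  "steps": [
    [[0.005, 0, 0.012, 0], [0.008, 0, 0.02, 0], [0.011, 0.001, 0.028, 0], [0.011, 0, 0.028, 0], [0.011, 0.001, 0.028, 0]]
  ]
}}

```text
time: 13.68
ee_pos: [0.2935, -0.0326, 0.629]
tcp_rot: [180.0, 43.5, 173.7]
wrist_force: [0.1, -0.1, 0.8]
opening: 0.0854
grasp_force: 0.0
```

Request:
{"method": "play_rows", "body": {
  "steps": [
    [[0.011, 0, 0.028, 0], [0.011, 0.001, 0.028, 0], [0.011, 0, 0.028, 0], [0.011, 0.001, 0.028, 0], [0.011, 0, 0.028, 0]]
  ]
}}

```text
time: 14.1
ee_pos: [0.3498, -0.0367, 0.4893]
tcp_rot: [180.0, 43.4, 173.7]
wrist_force: [-42.8, 4.4, -10.0]
opening: 0.0854
grasp_force: 0.0
```

Request:
{"method": "play_rows", "body": {
  "steps": [
    [[0.011, 0.001, 0.028, 0], [0.011, 0, 0.028, 0], [0.011, 0.001, 0.028, 0], [0.011, 0, 0.028, 0], [0.011, 0.001, 0.028, 0]]
  ]
}}

```text
time: 14.52
ee_pos: [0.4258, -0.0416, 0.3646]
tcp_rot: [180.0, 41.7, 173.7]
wrist_force: [0.2, -0.4, -0.5]
opening: 0.0857
grasp_force: 0.0
```

Request:
{"method": "play_rows", "body": {
  "steps": [
    [[0.01, 0, 0.026, 0], [0.008, 0, 0.02, 0], [0.004, 0, 0.01, 0], [0.002, 0, 0.005, 0], [0, 0, 0, 0]]
  ]
}}

```text
time: 14.93
ee_pos: [0.4509, -0.0441, 0.3054]
tcp_rot: [-180.0, 41.4, 173.7]
wrist_force: [0.9, 0.4, 0.1]
opening: 0.0853
grasp_force: 0.0
```

```bash
python3 - <<'E'
from h import *
go([.495,-.047,.147])
s=bot.camera("scene");t=bot.camera("top")
o=np.vstack([cv2.resize(s["img"][120:320,200:480],(560,400)),]);
w=np.zeros((400,800,3),np.uint8);w[:,:400]=cv2.resize(s["img"][110:310,240:440],(400,400),interpolation=3);w[:,400:]=cv2.resize(t["img"][150:350,240:440],(400,400),interpolation=3)
cv2.imwrite("pics/pre.png",w)
E
```

```text
t 14.93 q [ -5.  -48.6 -31.2  66.   -0.9   1. ] p [ 0.4509 -0.0441  0.3054] x [-0.746  0.083 -0.661] y [ 0.11   0.994 -0.   ] z [ 0.657 -0.073 -0.75 ] F [0.9 0.4 0.1] gf 0.0 op 0.0853
tool shift [0.0716 0.002  0.1481] norm 0.1645
```

View pics/pre.png

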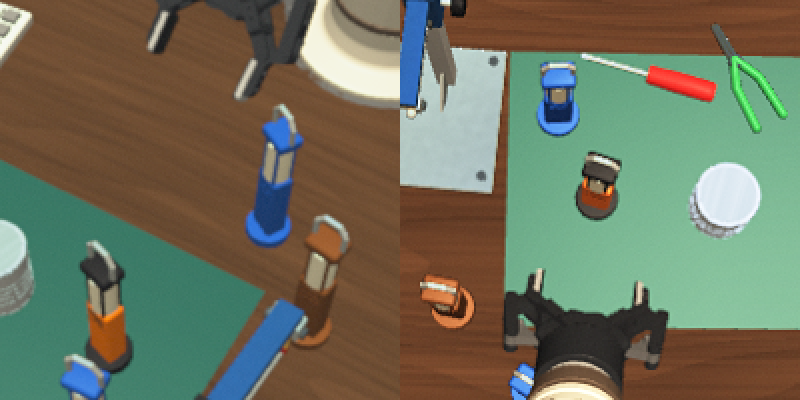

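The q2 lower limit steepened the tool to 48.6° (fingers at about (155,40)/(245,85) in the scene half, lamp at (105,310)). I'll go up a little way out, regain about 44°, and come down farther out.

```bash
python3 - <<'E'
from h import *
p,M=st()
for P in([.45,-.044,.55],[.28,-.025,.80]): print((M.T@(np.array(P)-p)).round(4)); p=np.array(P)
E
```

```text
t 15.03 q [ -5.  -48.6 -31.   66.1  -0.9   1. ] p [ 0.4511 -0.044   0.3075] x [-0.744  0.082 -0.663] y [ 0.11   0.994 -0.   ] z [ 0.659 -0.073 -0.749] F [ 0.4 -0.1  0.7] gf 0.0 op 0.0855
[-0.1599 -0.0002 -0.1824]
[-3.760e-02  2.000e-04 -3.006e-01]
```

Request:
{"method": "play_rows", "body": {
  "steps": [
    [[-0.007, 0, -0.008, 0], [-0.014, 0, -0.016, 0], [-0.02, 0, -0.023, 0], [-0.021, 0, -0.024, 0], [-0.021, 0, -0.024, 0]]
  ]
}}

```text
time: 15.45
ee_pos: [0.45, -0.0437, 0.4355]
tcp_rot: [180.0, 41.6, 173.7]
wrist_force: [0.3, 0.5, 1.1]
opening: 0.0852
grasp_force: 0.0
```

Request:
{"method": "play_rows", "body": {
  "steps": [
    [[-0.021, 0, -0.024, 0], [-0.021, 0, -0.024, 0], [-0.018, 0, -0.023, 0], [-0.012, 0, -0.025, 0], [-0.006, 0, -0.03, 0]]
  ]
}}

```text
time: 15.87
ee_pos: [0.4259, -0.041, 0.5805]
tcp_rot: [-180.0, 41.5, 173.7]
wrist_force: [1.0, 0.2, 0.5]
opening: 0.0851
grasp_force: 0.0
```

Request:
{"method": "play_rows", "body": {
  "steps": [
    [[-0.004, 0, -0.032, 0], [-0.004, 0, -0.032, 0], [-0.004, 0, -0.032, 0], [-0.004, 0, -0.032, 0], [-0.004, 0, -0.032, 0]]
  ]
}}

```text
time: 16.28
ee_pos: [0.333, -0.0308, 0.7141]
tcp_rot: [180.0, 41.6, 173.7]
wrist_force: [0.9, 0.1, 2.3]
opening: 0.0856
grasp_force: 0.0
```

Request:
{"method": "play_rows", "body": {
  "steps": [
    [[-0.005, 0, -0.03, 0], [-0.005, 0, -0.03, 0], [-0.005, 0, -0.03, 0], [-0.005, 0, -0.025, 0], [-0.005, 0, -0.02, 0]]
  ]
}}

```text
time: 16.7
ee_pos: [0.2676, -0.0095, 0.7671]
tcp_rot: [-179.2, 41.4, 173.2]
wrist_force: [-0.1, 0.0, -1.0]
opening: 0.0854
grasp_force: 0.0
```

```bash
python3 - <<'E'
from h import *
st()
E
```

```text
t 16.7 q [ 11.6  -9.   70.8 130.1 -12.8  14. ] p [ 0.2676 -0.0095  0.7671] x [-0.745  0.089 -0.661] y [ 0.127  0.992 -0.01 ] z [ 0.655 -0.091 -0.75 ] F [-0.1  0.  -1. ] gf 0.0 op 0.0854
```

Request:
{"method": "play_rows", "body": {
  "steps": [
    [[-0.008, -0.004, -0.025, 0], [-0.01, -0.006, -0.028, 0], [-0.01, -0.006, -0.028, 0], [-0.012, -0.005, -0.028, 0], [-0.012, -0.004, -0.028, 0]]
  ]
}}

```text
time: 17.12
ee_pos: [0.2047, -0.0259, 0.7837]
tcp_rot: [-179.2, 45.2, 173.8]
wrist_force: [0.2, 0.1, -1.0]
opening: 0.0854
grasp_force: 0.0
```

```bash
python3 - <<'E'
from h import *
st()
E
```

```text
t 17.12 q [  2.9 -14.5  70.8 130.4  -7.3   6.5] p [ 0.2047 -0.0259  0.7837] x [-0.7    0.077 -0.71 ] y [ 0.119  0.993 -0.01 ] z [ 0.704 -0.092 -0.704] F [ 0.2  0.1 -1. ] gf 0.0 op 0.0854
```

```bash
python3 - <<'E'
from h import *
p,M=st()
for P in([.44,-.045,.62],[.52,-.05,.35],[.522,-.049,.114],[.5925,-.058,.0435]): print((M.T@(np.array(P)-p)).round(4)); p=np.array(P)
E
```

```text
t 17.12 q [  2.9 -14.5  70.8 130.4  -7.3   6.5] p [ 0.2047 -0.0259  0.7837] x [-0.7    0.077 -0.71 ] y [ 0.119  0.993 -0.01 ] z [ 0.704 -0.092 -0.704] F [ 0.2  0.1 -1. ] gf 0.0 op 0.0854
[-0.05    0.0107  0.2827]
[0.1353 0.0073 0.2469]
[0.1662 0.0036 0.1675]
[0.     0.0002 0.1001]
```

Request:
{"method": "play_rows", "body": {
  "steps": [
    [[-0.002, 0, 0.01, 0.007], [-0.003, 0.001, 0.018, 0.007], [-0.005, 0.001, 0.026, 0], [-0.005, 0.001, 0.028, 0], [-0.006, 0.001, 0.03, 0]]
  ]
}}

```text
time: 17.53
ee_pos: [0.2994, -0.0347, 0.7197]
tcp_rot: [-180.0, 45.4, 172.5]
wrist_force: [-0.8, 0.4, 0.5]
opening: 0.085
grasp_force: 0.0
```

Request:
{"method": "play_rows", "body": {
  "steps": [
    [[-0.006, 0.001, 0.03, 0], [-0.006, 0.001, 0.03, 0], [-0.006, 0.001, 0.03, 0], [-0.006, 0.001, 0.03, 0], [-0.005, 0.001, 0.03, 0]]
  ]
}}

```text
time: 17.95
ee_pos: [0.4267, -0.0466, 0.6342]
tcp_rot: [-180.0, 45.3, 172.6]
wrist_force: [-0.1, -0.9, 0.7]
opening: 0.0854
grasp_force: 0.0
```

Request:
{"method": "play_rows", "body": {
  "steps": [
    [[0.0, 0.001, 0.028, 0], [0.008, 0.001, 0.027, 0], [0.014, 0.001, 0.026, 0], [0.015, 0.001, 0.027, 0], [0.015, 0.001, 0.027, 0]]
  ]
}}

```text
time: 18.37
ee_pos: [0.4855, -0.0495, 0.5015]
tcp_rot: [-180.0, 45.2, 172.6]
wrist_force: [-0.9, -0.1, 0.2]
opening: 0.0854
grasp_force: 0.0
```

Request:
{"method": "play_rows", "body": {
  "steps": [
    [[0.015, 0.001, 0.027, 0], [0.015, 0.001, 0.027, 0], [0.016, 0.001, 0.026, 0], [0.016, 0.001, 0.022, 0], [0.014, 0, 0.018, 0]]
  ]
}}

```text
time: 18.78
ee_pos: [0.517, -0.0496, 0.3618]
tcp_rot: [-180.0, 45.1, 172.6]
wrist_force: [-0.7, -0.9, 0.5]
opening: 0.0856
grasp_force: 0.0
```

```bash
python3 - <<'E'
from h import *
p,M=st()
for P in([.522,-.049,.114],[.5925,-.058,.0435]): print((M.T@(np.array(P)-p)).round(4)); p=np.array(P)
E
```

```text
t 18.78 q [ -4.2 -40.2 -23.5  61.6  -2.3   2.3] p [ 0.517  -0.0496  0.3618] x [-0.7    0.091 -0.709] y [ 0.13   0.992 -0.001] z [ 0.703 -0.092 -0.705] F [-0.7 -0.9  0.5] gf 0.0 op 0.0856
[0.1722 0.0014 0.1783]
[-0.0002  0.0003  0.1001]
```

Request:
{"method": "play_rows", "body": {
  "steps": [
    [[0.012, 0, 0.012, 0], [0.014, 0, 0.014, 0], [0.016, 0, 0.016, 0], [0.016, 0, 0.016, 0], [0.016, 0, 0.017, 0]]
  ]
}}

```text
time: 19.2
ee_pos: [0.518, -0.0499, 0.2584]
tcp_rot: [-180.0, 45.3, 172.6]
wrist_force: [1.0, -0.1, 0.6]
opening: 0.0854
grasp_force: 0.0
```

Request:
{"method": "play_rows", "body": {
  "steps": [
    [[0.016, 0, 0.017, 0], [0.016, 0, 0.017, 0], [0.016, 0, 0.016, 0], [0.013, 0.001, 0.014, 0], [0.01, 0.0, 0.01, 0]]
  ]
}}

```text
time: 19.62
ee_pos: [0.5201, -0.0491, 0.1543]
tcp_rot: [-179.9, 45.1, 172.6]
wrist_force: [-0.1, 0.2, -0.3]
opening: 0.0858
grasp_force: 0.0
```

Request:
{"method": "play_rows", "body": {
  "steps": [
    [[0.007, 0, 0.007, 0], [0.003, 0, 0.004, 0], [0.001, 0, 0.001, 0], [0, 0, 0, 0], [0, 0, 0, 0]]
  ]
}}

```text
time: 20.03
ee_pos: [0.5213, -0.0483, 0.1395]
tcp_rot: [-180.0, 45.1, 172.5]
wrist_force: [0.1, 0.1, 0.1]
opening: 0.0855
grasp_force: 0.0
```

```bash
python3 - <<'E'
from h import *
go([.5925,-.058,.0435])
t=bot.camera("top");s=bot.camera("scene")
w=np.zeros((400,800,3),np.uint8);w[:,:400]=cv2.resize(s["img"][150:310,230:390],(400,400),interpolation=3);w[:,400:]=cv2.resize(t["img"][210:370,260:420],(400,400),interpolation=3)
cv2.imwrite("pics/pre2.png",w)
# fingertip prediction
p,M=st()
for c in(s,t): print(proj(c,[p,p+.0435*M[:,1]-.013*M[:,2],p-.0435*M[:,1]-.013*M[:,2]]))
E
```

```text
t 20.03 q [ -3.9 -45.6 -50.8  39.7  -2.5   2.5] p [ 0.5213 -0.0483  0.1395] x [-0.7    0.092 -0.709] y [ 0.13   0.991 -0.   ] z [ 0.703 -0.092 -0.706] F [0.1 0.1 0.1] gf 0.0 op 0.0855
tool shift [ 0.0173 -0.0003  0.1186] norm 0.1199
t 20.13 q [ -3.9 -45.6 -50.9  39.7  -2.5   2.5] p [ 0.5212 -0.0481  0.1391] x [-0.7    0.092 -0.708] y [ 0.13   0.992 -0.   ] z [ 0.702 -0.092 -0.706] F [ 0.2  0.7 -0.4] gf 0.0 op 0.0855
[[312.27745799 232.46581407]
 [332.66940147 238.43000023]
 [298.12023785 215.64324448]]
[[335.24914813 264.43506446]
 [314.88569815 265.01563676]
 [354.6678179  270.72284496]]
```

View pics/pre2.png

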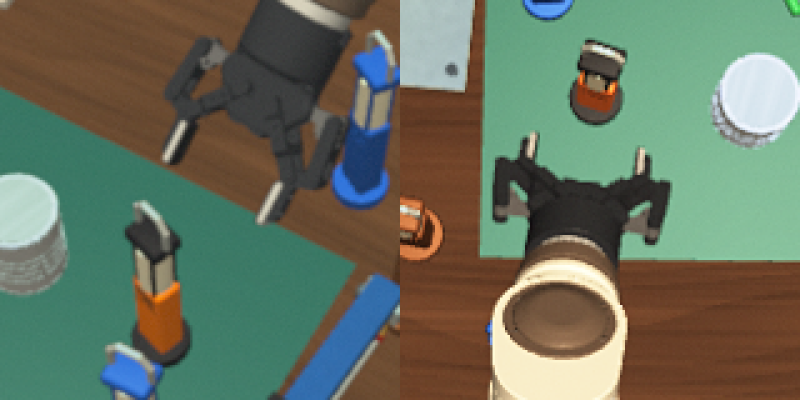

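Fingertips appear within 2–3 mm of the prediction in both views (top (313,263) and (357,270)), straddling the lamp's line. I'll advance along the tool and close.

Request:
{"method": "play_rows", "body": {
  "steps": [
    [[0.005, 0, 0.008, 0], [0.006, 0, 0.014, 0], [0.006, 0, 0.02, 0], [0, 0, 0.022, 0], [0, 0, 0.02, 0]]
  ]
}}

```text
time: 20.55
ee_pos: [0.5682, -0.0542, 0.0651]
tcp_rot: [-180.0, 45.0, 172.6]
wrist_force: [0.4, 0.2, 1.0]
opening: 0.0855
grasp_force: 0.0
```

Request:
{"method": "play_rows", "body": {
  "steps": [
    [[0, 0, 0.014, 0], [0, 0, 0.01, 0], [0, 0, 0.006, 0], [0, 0, 0.004, 0], [0, 0, 0, 0]]
  ]
}}

```text
time: 20.97
ee_pos: [0.5916, -0.0573, 0.0415]
tcp_rot: [-180.0, 44.9, 172.5]
wrist_force: [0.9, -0.4, 0.5]
opening: 0.0851
grasp_force: 0.0
```

```bash
python3 - <<'E'
from h import *
go([.5925,-.058,.0435])
E
```

```text
t 20.97 q [ -4.5 -27.5 -52.6  20.   -2.1   2.1] p [ 0.5916 -0.0573  0.0415] x [-0.702  0.092 -0.706] y [ 0.13   0.991 -0.   ] z [ 0.7   -0.092 -0.708] F [ 0.9 -0.4  0.5] gf 0.0 op 0.0851
tool shift [-0.0021 -0.0006 -0.0007] norm 0.0023
```

Positioned. Now close gently.

Request:
{"method": "play_rows", "body": {
  "steps": [
    [[0, 0, 0, 0], [0, 0, 0, 0], [0, 0, 0, 0], [0, 0, 0, 0], [0, 0, 0, 0]]
  ],
  "gripper": 0.02,
  "squeeze": 35
}}

```text
time: 21.38
ee_pos: [0.592, -0.0575, 0.0434]
tcp_rot: [-180.0, 45.1, 172.5]
wrist_force: [-3.3, 0.2, 4.5]
opening: 0.0353
grasp_force: 35.0
```

Request:
{"method": "play_rows", "body": {
  "steps": [
    [[0, 0, 0, 0], [0, 0, 0, 0], [0, 0, 0, 0], [0, 0, 0, 0], [0, 0, 0, 0]]
  ]
}}

```text
time: 21.8
ee_pos: [0.5921, -0.0575, 0.0435]
tcp_rot: [-180.0, 45.1, 172.5]
wrist_force: [-4.5, -0.5, 6.6]
opening: 0.0353
grasp_force: 35.2
```

```bash
python3 - <<'E'
from h import *
st()
E
```

```text
t 21.8 q [ -4.5 -27.6 -52.5  20.   -2.1   2.1] p [ 0.5921 -0.0575  0.0435] x [-0.7    0.092 -0.708] y [ 0.13   0.991 -0.   ] z [ 0.702 -0.093 -0.706] F [-4.5 -0.5  6.6] gf 35.2 op 0.0353
```

Gripped (opening 35 mm). I'll lift slowly and check how the lamp sits.

Request:
{"method": "play_rows", "body": {
  "steps": [
    [[-0.001, 0, -0.001, 0], [-0.004, 0, -0.004, 0], [-0.007, 0, -0.007, 0], [-0.008, 0, -0.008, 0], [-0.01, 0, -0.01, 0]]
  ],
  "squeeze": 50
}}

```text
time: 22.22
ee_pos: [0.5909, -0.0572, 0.0844]
tcp_rot: [-180.0, 44.9, 172.5]
wrist_force: [-0.1, -0.2, -2.4]
opening: 0.0346
grasp_force: 49.8
```

Request:
{"method": "play_rows", "body": {
  "steps": [
    [[-0.011, 0, -0.011, 0], [-0.011, 0, -0.011, 0], [-0.009, 0, -0.009, 0], [-0.006, 0, -0.006, 0], [-0.003, 0, -0.003, 0]]
  ]
}}

```text
time: 22.63
ee_pos: [0.592, -0.0573, 0.1434]
tcp_rot: [-180.0, 45.1, 172.5]
wrist_force: [-0.2, 0.4, -3.0]
opening: 0.0347
grasp_force: 49.8
```

```bash
python3 - <<'E'
from h import *
p,M=st()
t=bot.camera("top");s=bot.camera("scene")
w=np.zeros((600,800,3),np.uint8);w[:,:400]=cv2.resize(s["img"][170:290,250:330],(400,600),interpolation=3);w[:,400:]=cv2.resize(t["img"][180:300,300:380],(400,600),interpolation=3)
cv2.imwrite("pics/lift.png",w)
G=np.array([.584,-.057,.052])-np.array([.5921,-.0575,.0435])+p;e=G+[0,0,.154+.006]
print("expected eye top",e,proj(s,[e]),proj(t,[e]))
print("brown scene foot",onz(s,[(396,279)],.012))
E
```

```text
t 22.63 q [ -4.5 -32.3 -43.9  33.4  -2.1   2.1] p [ 0.592  -0.0573  0.1434] x [-0.7    0.092 -0.708] y [ 0.13   0.991 -0.   ] z [ 0.702 -0.092 -0.706] F [-0.2  0.4 -3. ] gf 49.8 op 0.0347
expected eye top [ 0.58387313 -0.05683049  0.31193258] [[287.19021566 201.04276228]] [[342.48857491 217.38314358]]
brown scene foot [[0.46162807 0.12428696 0.012     ]]
```

View pics/lift.png

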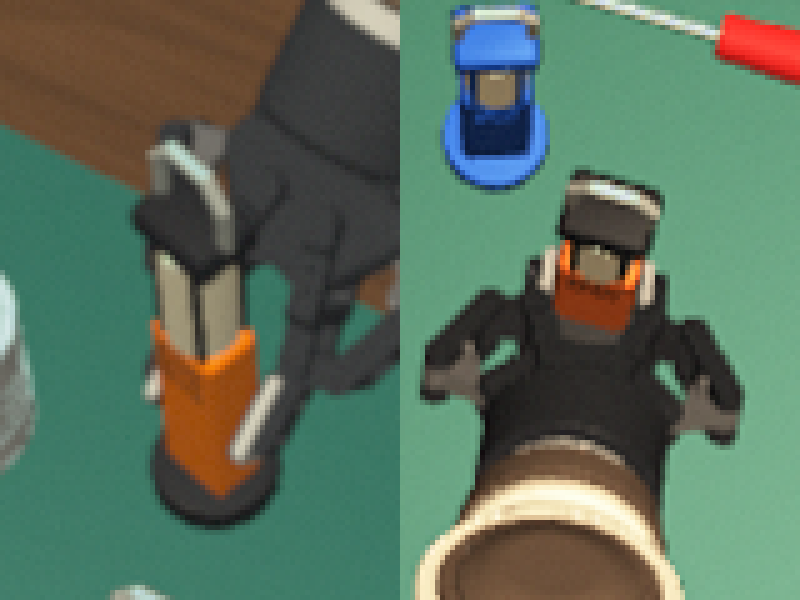

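View brown.

The lamp hangs straight in the grip. The eye's middle is at (288,201) scene and (342.6,218.4) top, within about 1 px of what I expected. The brown look-alike could be under the wrist when I'm at the hook, so I'll measure its eye.

```bash
python3 - <<'E'
from h import *
a=cv2.imread("pics/scene0.png");b=cv2.imread("pics/top0.png")
w=np.zeros((480,800,3),np.uint8);w[:,:400]=cv2.resize(a[210:306,365:445],(400,480),interpolation=3);w[:,400:]=cv2.resize(b[270:366,225:305],(400,480),interpolation=3)
cv2.imwrite("pics/brown.png",w)
E
```

```text
(no output)
```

View pics/brown.png

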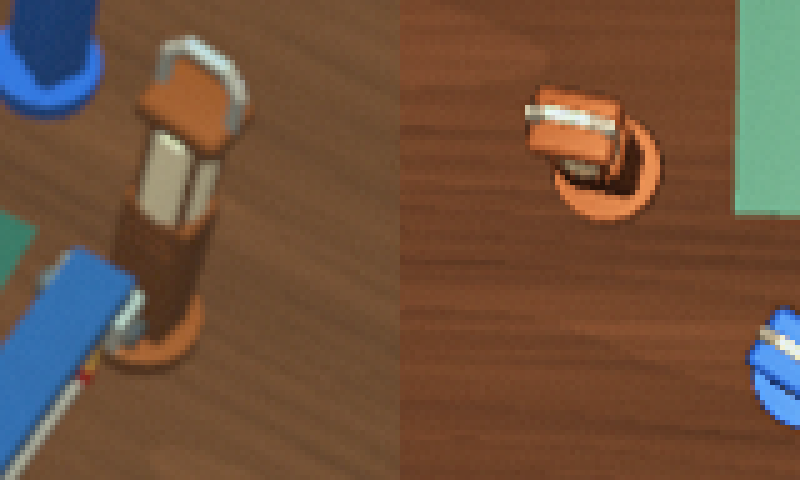

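```bash
python3 - <<'E'
from h import *
s=bot.camera("scene");t=bot.camera("top")
print(onz(t,[(259.3,293.3),(267,303.5)],[.209,.012]),onz(s,[(407.3,221),(395.5,275.5)],[.209,.012]))
E
```

```text
[[0.44687031 0.1089443  0.209     ]
 [0.44667873 0.1093215  0.012     ]] [[0.44824351 0.11323451 0.209     ]
 [0.45454654 0.11961908 0.012     ]]
```

The brown look-alike is at (0.448, 0.111), so the wrist should clear it if I keep the TCP x at or above 0.60. Now traverse to in front of the nose.

```bash
python3 - <<'E'
from h import *
go([.597,.139,.1385])
E
```

```text
t 22.83 q [ -4.5 -32.2 -44.1  33.3  -2.1   2.1] p [ 0.5912 -0.0573  0.1402] x [-0.702  0.092 -0.706] y [ 0.13   0.991 -0.   ] z [ 0.7   -0.092 -0.708] F [-0.1 -0.  -3.1] gf 49.8 op 0.035
tool shift [ 0.0152  0.1954 -0.0128] norm 0.1964
```

Request:
{"method": "play_rows", "body": {
  "steps": [
    [[0, 0.004, 0, 0], [0, 0.008, 0, 0], [0.001, 0.012, -0.001, 0], [0.001, 0.016, -0.001, 0], [0.001, 0.018, -0.001, 0]]
  ]
}}

```text
time: 23.25
ee_pos: [0.5947, 0.0015, 0.1406]
tcp_rot: [-180.0, 45.0, 172.5]
wrist_force: [0.5, 0.4, -2.9]
opening: 0.0346
grasp_force: 50.0
```

Request:
{"method": "play_rows", "body": {
  "steps": [
    [[0.002, 0.018, -0.002, 0], [0.002, 0.018, -0.001, 0], [0.002, 0.018, -0.002, 0], [0.002, 0.018, -0.001, 0], [0.002, 0.018, -0.002, 0]]
  ]
}}

```text
time: 23.67
ee_pos: [0.5937, 0.0932, 0.1391]
tcp_rot: [-180.0, 45.0, 172.6]
wrist_force: [1.3, -0.1, -3.1]
opening: 0.035
grasp_force: 50.0
```

Request:
{"method": "play_rows", "body": {
  "steps": [
    [[0.002, 0.017, -0.002, 0], [0, 0.014, 0, 0], [0, 0.01, 0, 0], [0, 0.005, 0, 0], [0, 0.001, 0, 0]]
  ]
}}

```text
time: 24.08
ee_pos: [0.5973, 0.1396, 0.1394]
tcp_rot: [-180.0, 45.0, 172.6]
wrist_force: [0.3, -0.2, -3.2]
opening: 0.0348
grasp_force: 50.1
```

```bash
python3 - <<'E'
from h import *
p,M=st()
t=bot.camera("top");s=bot.camera("scene")
w=np.zeros((600,800,3),np.uint8);w[:,:400]=cv2.resize(s["img"][210:330,350:430],(400,600),interpolation=3);w[:,400:]=cv2.resize(t["img"][160:280,205:285],(400,600),interpolation=3)
cv2.imwrite("pics/mouth.png",w)
e=p+[-.0081,.0005,.1625];print("lamp_eye",e,proj(s,[e+[0,0,.006]]),proj(t,[e+[0,0,.006]]))
c=np.array([.682,.132]);a=np.radians(-4.45);u=np.array([np.cos(a),np.sin(a)]);v=np.array([-u[1],u[0]]);print("stand",(e[:2]-c)@u,(e[:2]-c)@v)
for P in([.602,.1385,.1205],): print(M.T@(P-p))
E
```

```text
t 24.08 q [ 22.6 -24.7 -38.8  35.1 -20.7  22.2] p [0.5973 0.1396 0.1394] x [-0.702  0.091 -0.707] y [ 0.129  0.992 -0.001] z [ 0.701 -0.092 -0.708] F [ 0.3 -0.2 -3.2] gf 50.1 op 0.0348
lamp_eye [0.58918124 0.14011216 0.30190359] [[392.88087677 257.61178093]] [[240.95216402 213.88777448]]
stand -0.09316836952800604 0.0008859787567400477
[ 0.00994613 -0.00048464  0.01678359]
```

View pics/mouth.png

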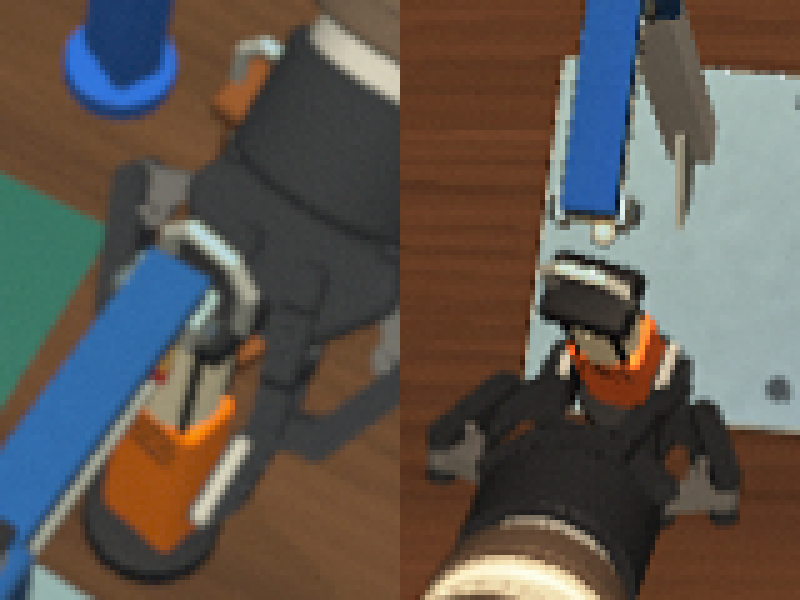

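In the top half the eye bar (243,215.5) lies squarely ahead of the nose (245.6,206.6), within about 2 mm laterally. In the scene half the mouth is clear and the brown look-alike stands untouched behind the wrist. I'll lower to entry height.

Request:
{"method": "play_rows", "body": {
  "steps": [
    [[0.001, 0, 0.002, 0], [0.002, 0, 0.004, 0], [0.003, 0, 0.004, 0], [0.003, 0, 0.004, 0], [0.001, 0, 0.002, 0]]
  ]
}}

```text
time: 24.6
ee_pos: [0.6012, 0.1374, 0.1199]
tcp_rot: [-179.9, 44.9, 172.5]
wrist_force: [-0.5, -0.1, -3.2]
opening: 0.0344
grasp_force: 50.1
```

```bash
cat >> h.py <<'E'
C=np.array([.682,.132]);_a=np.radians(-4.45);U=np.array([np.cos(_a),np.sin(_a)]);V=np.array([-U[1],U[0]])
def eye():
    p,M=st();e=p+[-.0081,.0005,.1625];print("eye stand x,y,z",((e[:2]-C)@U).round(4),((e[:2]-C)@V).round(4),e[2].round(4))
    print("u10",(M.T@np.r_[U*.01,0]).round(4),"v10",(M.T@np.r_[V*.01,0]).round(4),"up10",(M.T@[0,0,.01]).round(4))
E
python3 -c "
from h import *
eye()"
```

```text
t 24.6 q [ 22.2 -23.6 -40.2  32.4 -20.5  22. ] p [0.6012 0.1374 0.1199] x [-0.702  0.092 -0.706] y [ 0.131  0.991 -0.001] z [ 0.7   -0.093 -0.708] F [-0.5 -0.1 -3.2] gf 50.1 op 0.0344
eye stand x,y,z -0.0891 -0.001 0.2824
u10 [-0.0071  0.0005  0.0071] v10 [ 0.0004  0.01   -0.0004] up10 [-0.0071 -0.     -0.0071]
```

Request:
{"method": "play_rows", "body": {
  "steps": [
    [[-0.0014, 0.0006, 0.0014, 0], [-0.0014, 0.0006, 0.0014, 0], [-0.0014, 0.0001, 0.0014, 0], [-0.0014, 0.0001, 0.0014, 0], [-0.0014, 0.0001, 0.0014, 0]]
  ]
}}

```text
time: 25.02
ee_pos: [0.612, 0.1383, 0.1218]
tcp_rot: [-180.0, 45.0, 172.5]
wrist_force: [0.4, 0.2, -2.1]
opening: 0.0345
grasp_force: 50.1
```

Request:
{"method": "play_rows", "body": {
  "steps": [
    [[-0.0007, 0, 0.0007, 0], [-0.0007, 0, 0.0007, 0], [-0.0007, 0, 0.0007, 0], [-0.0007, 0, 0.0007, 0], [-0.0007, 0, 0.0007, 0]]
  ]
}}

```text
time: 25.43
ee_pos: [0.6166, 0.1376, 0.1215]
tcp_rot: [-180.0, 45.0, 172.5]
wrist_force: [-0.1, -0.3, -2.2]
opening: 0.0346
grasp_force: 50.1
```

```bash
python3 -c "
from h import *
eye()"
```

```text
t 25.43 q [ 21.5 -21.4 -38.7  31.5 -20.   21.4] p [0.6166 0.1376 0.1215] x [-0.701  0.092 -0.707] y [ 0.13   0.991 -0.   ] z [ 0.701 -0.092 -0.707] F [-0.1 -0.3 -2.2] gf 50.1 op 0.0346
eye stand x,y,z -0.0738 0.0004 0.284
u10 [-0.0071  0.0005  0.0071] v10 [ 0.0004  0.01   -0.0004] up10 [-0.0071 -0.     -0.0071]
```

Fz fell from -3.2 to -2.1 N, so the bar may be brushing the nose. I'll raise 3 mm to feel.

Request:
{"method": "play_rows", "body": {
  "steps": [
    [[-0.0005, 0, -0.0005, 0], [-0.0008, 0, -0.0008, 0], [-0.0008, 0, -0.0008, 0], [0, 0, 0, 0], [0, 0, 0, 0]]
  ]
}}

```text
time: 25.85
ee_pos: [0.6159, 0.1374, 0.1234]
tcp_rot: [-179.9, 44.9, 172.6]
wrist_force: [-0.5, 0.5, -8.1]
opening: 0.0346
grasp_force: 50.2
```

```bash
python3 -c "
from h import *
eye()
for i in range(3): bot.camera('top');st()"
```

```text
t 25.85 q [ 21.5 -21.5 -38.5  32.  -20.   21.4] p [0.6159 0.1374 0.1234] x [-0.702  0.091 -0.706] y [ 0.13   0.992 -0.001] z [ 0.7   -0.093 -0.708] F [-0.5  0.5 -8.1] gf 50.2 op 0.0346
eye stand x,y,z -0.0744 0.0002 0.2859
u10 [-0.0071  0.0005  0.007 ] v10 [ 0.0004  0.01   -0.0004] up10 [-0.0071 -0.     -0.0071]
t 25.9 q [ 21.5 -21.5 -38.5  32.  -20.   21.4] p [0.6159 0.1374 0.1234] x [-0.702  0.091 -0.706] y [ 0.13   0.992 -0.001] z [ 0.7   -0.092 -0.708] F [-0.2  0.5 -7.9] gf 50.1 op 0.0349
t 25.95 q [ 21.5 -21.5 -38.5  32.  -20.   21.4] p [0.616  0.1375 0.1234] x [-0.702  0.091 -0.706] y [ 0.13   0.992 -0.001] z [ 0.7   -0.092 -0.708] F [-0.6 -0.9 -8.1] gf 50.1 op 0.0348
t 26.0 q [ 21.5 -21.5 -38.5  32.  -20.   21.4] p [0.616  0.1375 0.1234] x [-0.702  0.091 -0.706] y [ 0.13   0.992 -0.001] z [ 0.7   -0.092 -0.708] F [-0.6 -0.1 -9.7] gf 50.1 op 0.0349
```

Now 5–6 N downward, so it's the cap against the peg's underside or the bar against the lugs. I'll step down 2.5 mm at a time and read force and moment.

Request:
{"method": "play_rows", "body": {
  "steps": [
    [[0.0006, 0, 0.0006, 0], [0.0006, 0, 0.0006, 0], [0.0006, 0, 0.0006, 0], [0, 0, 0, 0], [0, 0, 0, 0]]
  ]
}}

```text
time: 26.42
ee_pos: [0.617, 0.1377, 0.123]
tcp_rot: [180.0, 45.1, 172.5]
wrist_force: [-0.9, 0.4, -3.0]
opening: 0.0347
grasp_force: 50.4
```

```bash
python3 -c "
from h import *
eye();print(bot.get_obs()['torque'])"
```

```text
t 26.42 q [ 21.5 -21.5 -38.6  31.6 -20.   21.4] p [0.617  0.1377 0.123 ] x [-0.7    0.092 -0.708] y [0.13  0.991 0.001] z [ 0.702 -0.092 -0.706] F [-0.9  0.4 -3. ] gf 50.4 op 0.0347
eye stand x,y,z -0.0733 0.0005 0.2855
u10 [-0.007   0.0005  0.0071] v10 [ 0.0004  0.01   -0.0004] up10 [-0.0071  0.     -0.0071]
[ 0.18733566  0.98500548 -0.00464607]
```

Request:
{"method": "play_rows", "body": {
  "steps": [
    [[0.0006, 0, 0.0006, 0], [0.0006, 0, 0.0006, 0], [0.0006, 0, 0.0006, 0], [0, 0, 0, 0], [0, 0, 0, 0]]
  ]
}}

```text
time: 26.83
ee_pos: [0.6165, 0.1375, 0.1193]
tcp_rot: [-180.0, 45.0, 172.5]
wrist_force: [-0.4, 0.1, -1.9]
opening: 0.0348
grasp_force: 50.4
```

```bash
python3 -c "
from h import *
eye();print(bot.get_obs()['torque'])"
```

```text
t 26.83 q [ 21.5 -21.3 -38.9  31.3 -20.   21.4] p [0.6165 0.1375 0.1193] x [-0.701  0.092 -0.707] y [ 0.13   0.991 -0.   ] z [ 0.701 -0.092 -0.707] F [-0.4  0.1 -1.9] gf 50.4 op 0.0348
eye stand x,y,z -0.0738 0.0003 0.2818
u10 [-0.0071  0.0005  0.0071] v10 [ 0.0004  0.01   -0.0004] up10 [-0.0071 -0.     -0.0071]
[ 0.12936123  1.01457741 -0.02876163]
```

At eye z 0.2855 it is free and at about 0.286 it touches above, so the peg top is about 0.270. The present 0.282 is mid-window, so I'll go in slowly.

Request:
{"method": "play_rows", "body": {
  "steps": [
    [[-0.0007, 0, 0.0007, 0], [-0.0007, 0.0001, 0.0007, 0], [-0.0007, 0, 0.0007, 0], [-0.0007, 0.0001, 0.0007, 0], [-0.0007, 0, 0.0007, 0]]
  ]
}}

```text
time: 27.25
ee_pos: [0.6216, 0.1371, 0.1194]
tcp_rot: [-180.0, 45.0, 172.5]
wrist_force: [-0.1, -0.1, -2.4]
opening: 0.0347
grasp_force: 50.5
```

Request:
{"method": "play_rows", "body": {
  "steps": [
    [[-0.0007, 0, 0.0007, 0], [-0.0007, 0.0001, 0.0007, 0], [-0.0007, 0, 0.0007, 0], [-0.0007, 0.0001, 0.0007, 0], [-0.0007, 0, 0.0007, 0]]
  ]
}}

```text
time: 27.67
ee_pos: [0.6265, 0.1367, 0.1194]
tcp_rot: [-180.0, 45.0, 172.5]
wrist_force: [-0.5, 0.2, -3.3]
opening: 0.0348
grasp_force: 50.5
```

```bash
python3 -c "
from h import *
eye();print(bot.get_obs()['torque'])"
```

```text
t 27.67 q [ 20.9 -19.9 -37.9  30.7 -19.7  20.9] p [0.6265 0.1367 0.1194] x [-0.701  0.092 -0.707] y [ 0.13   0.991 -0.   ] z [ 0.701 -0.092 -0.707] F [-0.5  0.2 -3.3] gf 50.5 op 0.0348
eye stand x,y,z -0.0638 0.0002 0.2819
u10 [-0.0071  0.0005  0.0071] v10 [ 0.0004  0.01   -0.0004] up10 [-0.0071 -0.     -0.0071]
[0.14162107 1.01401528 0.01569149]
```

Smooth. Keep going in (eye at -64 mm, target -28).

Request:
{"method": "play_rows", "body": {
  "steps": [
    [[-0.001, 0.0001, 0.001, 0], [-0.001, 0.0001, 0.001, 0], [-0.001, 0.0001, 0.001, 0], [-0.001, 0.0001, 0.001, 0], [-0.001, 0.0001, 0.001, 0]]
  ]
}}

```text
time: 28.08
ee_pos: [0.6336, 0.1363, 0.1194]
tcp_rot: [-180.0, 45.0, 172.5]
wrist_force: [-0.2, 0.0, -2.7]
opening: 0.0351
grasp_force: 50.6
```

Request:
{"method": "play_rows", "body": {
  "steps": [
    [[-0.0012, 0.0001, 0.0012, 0], [-0.0012, 0.0001, 0.0012, 0], [-0.0012, 0.0001, 0.0012, 0], [-0.0012, 0.0001, 0.0012, 0], [-0.0012, 0.0001, 0.0012, 0]]
  ]
}}

```text
time: 28.5
ee_pos: [0.6421, 0.1356, 0.1194]
tcp_rot: [-180.0, 45.0, 172.5]
wrist_force: [-0.0, -0.1, -2.5]
opening: 0.0346
grasp_force: 50.5
```

```bash
python3 -c "
from h import *
eye();print(bot.get_obs()['torque'])"
```

```text
t 28.5 q [ 20.1 -17.7 -36.3  29.9 -19.1  20.3] p [0.6421 0.1356 0.1194] x [-0.701  0.092 -0.707] y [ 0.13   0.991 -0.   ] z [ 0.701 -0.092 -0.707] F [-0.  -0.1 -2.5] gf 50.5 op 0.0346
eye stand x,y,z -0.0482 0.0004 0.2819
u10 [-0.0071  0.0005  0.0071] v10 [ 0.0004  0.01   -0.0004] up10 [-0.0071 -0.     -0.0071]
[0.12423147 1.06921889 0.0219628 ]
```

Request:
{"method": "play_rows", "body": {
  "steps": [
    [[-0.0014, 0.0001, 0.0014, 0], [-0.0014, 0.0001, 0.0014, 0], [-0.0014, 0.0001, 0.0014, 0], [-0.0014, 0.0001, 0.0014, 0], [-0.0014, 0.0001, 0.0014, 0]]
  ]
}}

```text
time: 28.92
ee_pos: [0.652, 0.1348, 0.1194]
tcp_rot: [-180.0, 45.0, 172.5]
wrist_force: [-0.3, 1.0, -2.4]
opening: 0.0346
grasp_force: 50.4
```

Request:
{"method": "play_rows", "body": {
  "steps": [
    [[-0.0014, 0.0001, 0.0014, 0], [-0.0014, 0.0001, 0.0014, 0], [-0.0014, 0.0001, 0.0014, 0], [-0.0014, 0.0001, 0.0014, 0], [-0.0014, 0.0001, 0.0014, 0]]
  ]
}}

```text
time: 29.33
ee_pos: [0.6619, 0.134, 0.1194]
tcp_rot: [-180.0, 45.0, 172.5]
wrist_force: [0.3, 0.6, -2.0]
opening: 0.0348
grasp_force: 50.4
```

Request:
{"method": "play_rows", "body": {
  "steps": [
    [[-0.001, 0.0001, 0.001, 0], [-0.001, 0.0001, 0.001, 0], [-0.0005, 0, 0.0005, 0], [0, 0, 0, 0], [0, 0, 0, 0]]
  ]
}}

```text
time: 29.75
ee_pos: [0.6652, 0.1338, 0.1193]
tcp_rot: [-180.0, 45.0, 172.5]
wrist_force: [-0.5, 0.4, -2.2]
opening: 0.0348
grasp_force: 50.4
```

```bash
python3 - <<'E'
from h import *
eye()
s=bot.camera("scene");t=bot.camera("top")
w=np.zeros((600,800,3),np.uint8);w[:,:400]=cv2.resize(s["img"][240:330,340:400],(400,600),interpolation=3);w[:,400:]=cv2.resize(t["img"][170:260,215:275],(400,600),interpolation=3)
cv2.imwrite("pics/in.png",w)
E
```

```text
t 29.75 q [ 19.  -14.5 -33.9  28.8 -18.4  19.4] p [0.6652 0.1338 0.1193] x [-0.701  0.092 -0.707] y [ 0.13   0.991 -0.   ] z [ 0.701 -0.092 -0.707] F [-0.5  0.4 -2.2] gf 50.4 op 0.0348
eye stand x,y,z -0.025 0.0003 0.2818
u10 [-0.0071  0.0005  0.0071] v10 [ 0.0004  0.01   -0.0004] up10 [-0.0071 -0.     -0.0071]
```

View pics/in.png

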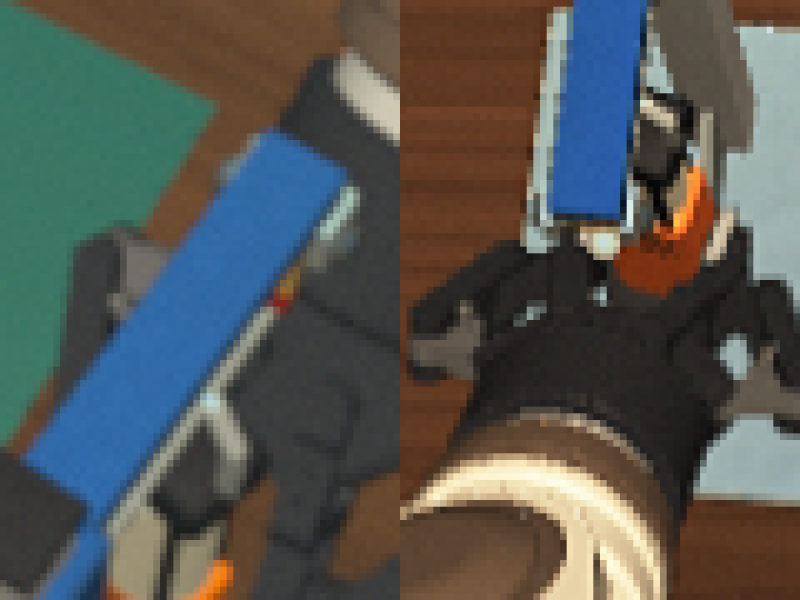

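The red keeper end is at (382.7,285) scene, its shut position, with the eye behind it around the peg at about (372,301). Now draw back gently.

Request:
{"method": "play_rows", "body": {
  "steps": [
    [[0.001, 0, -0.001, 0], [0.0014, -0.0001, -0.0014, 0], [0.0014, -0.0001, -0.0014, 0], [0.0014, -0.0001, -0.0014, 0], [0.0014, -0.0001, -0.0014, 0]]
  ]
}}

```text
time: 30.27
ee_pos: [0.6557, 0.1347, 0.1194]
tcp_rot: [-180.0, 45.0, 172.5]
wrist_force: [0.5, 0.7, -2.7]
opening: 0.0345
grasp_force: 50.4
```

Request:
{"method": "play_rows", "body": {
  "steps": [
    [[0.0014, -0.0001, -0.0014, 0], [0.0014, -0.0001, -0.0014, 0], [0.0014, -0.0001, -0.0014, 0], [0.0014, -0.0001, -0.0014, 0], [0.0007, 0, -0.0007, 0]]
  ]
}}

```text
time: 30.68
ee_pos: [0.6468, 0.1354, 0.1194]
tcp_rot: [-180.0, 45.0, 172.5]
wrist_force: [-0.2, -0.6, -3.2]
opening: 0.0347
grasp_force: 50.4
```

Request:
{"method": "play_rows", "body": {
  "steps": [
    [[0.0007, -0.0001, -0.0007, 0], [0.0007, 0, -0.0007, 0], [0.0007, -0.0001, -0.0007, 0], [0.0007, 0, -0.0007, 0], [0.0007, 0, -0.0007, 0]]
  ]
}}

```text
time: 31.1
ee_pos: [0.642, 0.1358, 0.1194]
tcp_rot: [-180.0, 45.0, 172.5]
wrist_force: [-0.5, -0.4, -3.3]
opening: 0.0346
grasp_force: 50.4
```

```bash
python3 -c "
from h import *
eye()"
```

```text
t 31.1 q [ 20.1 -17.7 -36.3  29.9 -19.1  20.3] p [0.642  0.1358 0.1194] x [-0.701  0.092 -0.707] y [ 0.13   0.991 -0.   ] z [ 0.701 -0.092 -0.707] F [-0.5 -0.4 -3.3] gf 50.4 op 0.0346
eye stand x,y,z -0.0483 0.0006 0.2819
u10 [-0.0071  0.0005  0.0071] v10 [ 0.0004  0.01   -0.0004] up10 [-0.0071 -0.     -0.0071]
```

Request:
{"method": "play_rows", "body": {
  "steps": [
    [[0.0007, -0.0001, -0.0007, 0], [0.0007, 0, -0.0007, 0], [0.0007, -0.0001, -0.0007, 0], [0.0006, 0, -0.0006, 0], [0.0005, 0, -0.0005, 0]]
  ]
}}

```text
time: 31.52
ee_pos: [0.6375, 0.1362, 0.1193]
tcp_rot: [-180.0, 45.0, 172.5]
wrist_force: [0.7, 0.1, -2.3]
opening: 0.0346
grasp_force: 50.4
```

Request:
{"method": "play_rows", "body": {
  "steps": [
    [[0.0004, 0, -0.0004, 0], [0.0004, 0, -0.0004, 0], [0.0004, 0, -0.0004, 0], [0.0004, 0, -0.0004, 0], [0.0004, 0, -0.0004, 0]]
  ]
}}

```text
time: 31.93
ee_pos: [0.6347, 0.1366, 0.1194]
tcp_rot: [-180.0, 45.0, 172.5]
wrist_force: [-0.2, 0.2, -2.9]
opening: 0.0347
grasp_force: 50.4
```

```bash
python3 -c "
from h import *
eye()"
```

```text
t 31.93 q [ 20.5 -18.7 -37.1  30.2 -19.4  20.6] p [0.6347 0.1366 0.1194] x [-0.701  0.092 -0.707] y [ 0.13   0.991 -0.   ] z [ 0.701 -0.092 -0.707] F [-0.2  0.2 -2.9] gf 50.4 op 0.0347
eye stand x,y,z -0.0556 0.0008 0.2819
u10 [-0.0071  0.0005  0.0071] v10 [ 0.0004  0.01   -0.0004] up10 [-0.0071 -0.     -0.0071]
```

Nominal stop is -56 mm; continue in 0.5 mm rows until I feel it.

Request:
{"method": "play_rows", "body": {
  "steps": [
    [[0.0004, 0, -0.0004, 0], [0.0004, 0, -0.0004, 0], [0.0004, 0, -0.0004, 0], [0, 0, 0, 0], [0, 0, 0, 0]]
  ]
}}

```text
time: 32.35
ee_pos: [0.6331, 0.1367, 0.1193]
tcp_rot: [-180.0, 45.0, 172.5]
wrist_force: [0.6, -0.2, -2.8]
opening: 0.0347
grasp_force: 49.9
```

Request:
{"method": "play_rows", "body": {
  "steps": [
    [[0.0004, 0, -0.0004, 0], [0.0004, 0, -0.0004, 0], [0.0004, 0, -0.0004, 0], [0, 0, 0, 0], [0, 0, 0, 0]]
  ]
}}

```text
time: 32.77
ee_pos: [0.6314, 0.1369, 0.1193]
tcp_rot: [-180.0, 45.0, 172.5]
wrist_force: [0.8, -1.5, -3.2]
opening: 0.0348
grasp_force: 49.9
```

```bash
python3 - <<'E'
from h import *
eye();s=bot.camera("scene")
def red(i):
    h=cv2.cvtColor(i[270:300,365:400],cv2.COLOR_BGR2HSV);m=cv2.inRange(h,(0,150,80),(6,255,255))|cv2.inRange(h,(174,150,80),(180,255,255))
    y,x=np.nonzero(m);return len(x),x.mean()+365 if len(x) else 0,y.mean()+270 if len(x) else 0
print(red(cv2.imread("pics/scene0.png")),red(s["img"]))
E
```

```text
t 32.77 q [ 20.7 -19.2 -37.4  30.4 -19.5  20.8] p [0.6314 0.1369 0.1193] x [-0.701  0.092 -0.707] y [ 0.13   0.991 -0.   ] z [ 0.701 -0.092 -0.707] F [ 0.8 -1.5 -3.2] gf 49.9 op 0.0348
eye stand x,y,z -0.059 0.0009 0.2818
u10 [-0.0071  0.0005  0.0071] v10 [ 0.0004  0.01   -0.0004] up10 [-0.0071 -0.     -0.0071]
(4, np.float64(381.5), np.float64(285.0)) (0, 0, 0)
```

Request:
{"method": "play_rows", "body": {
  "steps": [
    [[0.0004, 0, -0.0004, 0], [0.0004, 0, -0.0004, 0], [0, 0, 0, 0], [0, 0, 0, 0], [0, 0, 0, 0]]
  ]
}}

```text
time: 33.23
ee_pos: [0.6303, 0.1372, 0.1195]
tcp_rot: [-180.0, 45.0, 172.5]
wrist_force: [1.8, -1.1, -3.3]
opening: 0.0347
grasp_force: 49.8
```

```bash
python3 -c "
from h import *
eye();print(bot.get_obs()['torque'])"
```

```text
t 33.23 q [ 20.8 -19.3 -37.5  30.5 -19.6  20.8] p [0.6303 0.1372 0.1195] x [-0.701  0.092 -0.707] y [ 0.13   0.991 -0.   ] z [ 0.701 -0.092 -0.707] F [ 1.8 -1.1 -3.3] gf 49.8 op 0.0347
eye stand x,y,z -0.06 0.0011 0.282
u10 [-0.0071  0.0005  0.0071] v10 [ 0.0004  0.01   -0.0004] up10 [-0.0071 -0.     -0.0071]
[ 0.15866264  1.01868217 -0.11854338]
```

Request:
{"method": "play_rows", "body": {
  "steps": [
    [[0.0004, 0, -0.0004, 0], [0.0004, 0, -0.0004, 0], [0, 0, 0, 0], [0, 0, 0, 0], [0, 0, 0, 0]]
  ]
}}

```text
time: 33.65
ee_pos: [0.6292, 0.1373, 0.1195]
tcp_rot: [-180.0, 45.0, 172.5]
wrist_force: [2.9, -2.0, -2.2]
opening: 0.0343
grasp_force: 49.9
```

```bash
python3 -c "
from h import *
eye();print(bot.get_obs()['torque'])"
```

```text
t 33.65 q [ 20.9 -19.5 -37.6  30.6 -19.6  20.9] p [0.6292 0.1373 0.1195] x [-0.701  0.092 -0.707] y [ 0.13   0.991 -0.   ] z [ 0.701 -0.092 -0.707] F [ 2.9 -2.  -2.2] gf 49.9 op 0.0343
eye stand x,y,z -0.0611 0.001 0.282
u10 [-0.0071  0.0005  0.0071] v10 [ 0.0004  0.01   -0.0004] up10 [-0.0071 -0.     -0.0071]
[ 0.18694619  1.03705142 -0.2257133 ]
```

Resistance builds steadily to 3 N at the keeper: it stops the lamp. Ease forward 16 mm, then lower gently.

Request:
{"method": "play_rows", "body": {
  "steps": [
    [[-0.001, 0, 0.001, 0], [-0.0014, 0, 0.0014, 0], [-0.0014, 0, 0.0014, 0], [-0.0014, 0, 0.0014, 0], [-0.0014, 0, 0.0014, 0]]
  ]
}}

```text
time: 34.07
ee_pos: [0.6385, 0.1362, 0.1192]
tcp_rot: [-180.0, 45.0, 172.6]
wrist_force: [-0.2, 0.1, -3.7]
opening: 0.0343
grasp_force: 52.0
```

Request:
{"method": "play_rows", "body": {
  "steps": [
    [[-0.0014, 0, 0.0014, 0], [-0.0014, 0, 0.0014, 0], [-0.0014, 0, 0.0014, 0], [-0.0007, 0, 0.0007, 0], [0, 0, 0, 0]]
  ]
}}

```text
time: 34.48
ee_pos: [0.6455, 0.1351, 0.1194]
tcp_rot: [-180.0, 45.0, 172.5]
wrist_force: [-1.0, 0.9, -2.7]
opening: 0.0345
grasp_force: 52.0
```

Request:
{"method": "play_rows", "body": {
  "steps": [
    [[0.0007, 0, 0.0007, 0], [0.001, 0, 0.001, 0], [0.001, 0, 0.001, 0], [0.0007, 0, 0.0007, 0], [0.0007, 0, 0.0007, 0]]
  ]
}}

```text
time: 34.9
ee_pos: [0.6452, 0.1352, 0.1134]
tcp_rot: [-180.0, 45.0, 172.5]
wrist_force: [-0.0, 0.8, -3.1]
opening: 0.0347
grasp_force: 52.0
```

Request:
{"method": "play_rows", "body": {
  "steps": [
    [[0.0007, 0, 0.0007, 0], [0.0007, 0, 0.0007, 0], [0.0005, 0, 0.0005, 0], [0, 0, 0, 0], [0, 0, 0, 0]]
  ]
}}

```text
time: 35.32
ee_pos: [0.6453, 0.1352, 0.1108]
tcp_rot: [-180.0, 45.0, 172.5]
wrist_force: [0.3, 0.7, -3.3]
opening: 0.0346
grasp_force: 52.0
```

```bash
python3 -c "
from h import *
eye();print(bot.get_obs()['torque'])"
```

```text
t 35.32 q [ 19.9 -16.9 -36.7  28.6 -19.   20.1] p [0.6453 0.1352 0.1108] x [-0.701  0.092 -0.707] y [ 0.13   0.991 -0.   ] z [ 0.701 -0.092 -0.707] F [ 0.3  0.7 -3.3] gf 52.0 op 0.0346
eye stand x,y,z -0.045 0.0002 0.2733
u10 [-0.0071  0.0005  0.0071] v10 [ 0.0004  0.01   -0.0004] up10 [-0.0071 -0.     -0.0071]
[ 0.14562387  1.06194086 -0.02337575]
```

Still free at 0.2733; keep lowering at 0.7 mm/row, then 0.4.

Request:
{"method": "play_rows", "body": {
  "steps": [
    [[0.0005, 0, 0.0005, 0], [0.0004, 0, 0.0004, 0], [0.0004, 0, 0.0004, 0], [0, 0, 0, 0], [0, 0, 0, 0]]
  ]
}}

```text
time: 35.73
ee_pos: [0.6453, 0.1352, 0.109]
tcp_rot: [-180.0, 45.0, 172.5]
wrist_force: [0.4, 1.0, -3.0]
opening: 0.0348
grasp_force: 52.0
```

Request:
{"method": "play_rows", "body": {
  "steps": [
    [[0.0004, 0, 0.0004, 0], [0.0003, 0, 0.0003, 0], [0, 0, 0, 0], [0, 0, 0, 0], [0, 0, 0, 0]]
  ]
}}

```text
time: 36.15
ee_pos: [0.6453, 0.1352, 0.1081]
tcp_rot: [-180.0, 45.0, 172.5]
wrist_force: [0.3, 0.2, -2.4]
opening: 0.0348
grasp_force: 52.0
```

```bash
python3 -c "
from h import *
eye();print(bot.get_obs()['torque'])"
```

```text
t 36.15 q [ 19.9 -16.8 -36.9  28.3 -19.   20.1] p [0.6453 0.1352 0.1081] x [-0.701  0.092 -0.707] y [ 0.13   0.991 -0.   ] z [ 0.701 -0.092 -0.707] F [ 0.3  0.2 -2.4] gf 52.0 op 0.0348
eye stand x,y,z -0.0449 0.0002 0.2706
u10 [-0.0071  0.0005  0.0071] v10 [ 0.0004  0.01   -0.0004] up10 [-0.0071 -0.     -0.0071]
[ 0.14429248  1.03166776 -0.02380027]
```

Request:
{"method": "play_rows", "body": {
  "steps": [
    [[0.0004, 0, 0.0004, 0], [0.0004, 0, 0.0004, 0], [0, 0, 0, 0], [0, 0, 0, 0], [0, 0, 0, 0]]
  ]
}}

```text
time: 36.57
ee_pos: [0.6453, 0.1352, 0.107]
tcp_rot: [-180.0, 45.0, 172.5]
wrist_force: [-0.1, -0.2, -2.3]
opening: 0.0344
grasp_force: 52.0
```

Request:
{"method": "play_rows", "body": {
  "steps": [
    [[0.0004, 0, 0.0004, 0], [0.0003, 0, 0.0003, 0], [0, 0, 0, 0], [0, 0, 0, 0], [0, 0, 0, 0]]
  ]
}}

```text
time: 36.98
ee_pos: [0.6456, 0.1353, 0.1065]
tcp_rot: [180.0, 45.1, 172.5]
wrist_force: [0.5, -0.6, 1.0]
opening: 0.0347
grasp_force: 52.2
```

```bash
python3 -c "
from h import *
eye();print(bot.get_obs()['torque'])"
```

```text
t 36.98 q [ 19.9 -16.7 -37.1  28.  -19.   20.1] p [0.6456 0.1353 0.1065] x [-0.7    0.092 -0.708] y [0.13  0.991 0.   ] z [ 0.702 -0.092 -0.706] F [ 0.5 -0.6  1. ] gf 52.2 op 0.0347
eye stand x,y,z -0.0447 0.0003 0.269
u10 [-0.0071  0.0005  0.0071] v10 [ 0.0004  0.01   -0.0004] up10 [-0.0071  0.     -0.0071]
[ 0.09255715  0.49541968 -0.00782148]
```

The peg now carries the lamp (Fz -2.3 → +1, eye at 0.269). Release gently.

Request:
{"method": "play_rows", "body": {
  "steps": [
    [[0, 0, 0, 0], [0, 0, 0, 0], [0, 0, 0, 0], [0, 0, 0, 0], [0, 0, 0, 0]]
  ],
  "gripper": 0.042,
  "squeeze": 20
}}

```text
time: 37.4
ee_pos: [0.6453, 0.1352, 0.106]
tcp_rot: [-180.0, 45.0, 172.5]
wrist_force: [0.2, -0.0, -0.2]
opening: 0.0419
grasp_force: 0.0
```

Request:
{"method": "play_rows", "body": {
  "steps": [
    [[0, 0, 0, 0], [0, 0, 0, 0], [0, 0, 0, 0], [0, 0, 0, 0], [0, 0, 0, 0]]
  ],
  "gripper": 0.08
}}

```text
time: 37.82
ee_pos: [0.6453, 0.1352, 0.1059]
tcp_rot: [-180.0, 45.0, 172.5]
wrist_force: [0.5, -0.5, 0.6]
opening: 0.0799
grasp_force: 0.0
```

```bash
cat >> h.py <<'E'
def lamp(tag):
    for n in("scene","top"):
        c=bot.camera(n);cv2.imwrite(f"pics/{tag}_{n}.png",c["img"]);m=cv2.inRange(cv2.cvtColor(c["img"],cv2.COLOR_BGR2HSV),(5,180,90),(18,255,255))
        k,l,s_,ce=cv2.connectedComponentsWithStats(m);print(n,[(s_[i].tolist(),ce[i].round(1).tolist()) for i in range(1,k) if s_[i][4]>25])
E
python3 -c "
from h import *
eye();lamp('rel')"
```

```text
t 37.82 q [ 19.9 -16.7 -37.1  28.  -19.   20.1] p [0.6453 0.1352 0.1059] x [-0.701  0.092 -0.707] y [ 0.13   0.991 -0.   ] z [ 0.701 -0.092 -0.707] F [ 0.5 -0.5  0.6] gf 0.0 op 0.0799
eye stand x,y,z -0.045 0.0002 0.2684
u10 [-0.0071  0.0005  0.0071] v10 [ 0.0004  0.01   -0.0004] up10 [-0.0071 -0.     -0.0071]
scene [([355, 318, 24, 27, 372], [365.5, 331.5])]
top [([244, 205, 22, 20, 193], [257.1, 216.7]), ([253, 287, 18, 11, 52], [261.5, 290.2]), ([36, 294, 15, 17, 42], [43.6, 300.3]), ([64, 294, 8, 19, 45], [68.4, 302.7])]
```

Request:
{"method": "play_rows", "body": {
  "steps": [
    [[0, 0, -0.003, 0], [0, 0, -0.006, 0], [0, 0, -0.01, 0], [0, 0, -0.012, 0], [0, 0, -0.014, 0]]
  ]
}}

```text
time: 38.33
ee_pos: [0.6129, 0.1393, 0.1384]
tcp_rot: [-180.0, 45.0, 172.5]
wrist_force: [0.2, 0.1, 0.8]
opening: 0.08
grasp_force: 0.0
```

Request:
{"method": "play_rows", "body": {
  "steps": [
    [[0, 0, -0.015, 0], [0, 0, -0.016, 0], [0, 0, -0.016, 0], [0, 0, -0.016, 0], [0, 0, -0.012, 0]]
  ]
}}

```text
time: 38.75
ee_pos: [0.5601, 0.1465, 0.193]
tcp_rot: [179.9, 45.1, 172.5]
wrist_force: [0.5, -0.5, 0.7]
opening: 0.08
grasp_force: 0.0
```

Request:
{"method": "play_rows", "body": {
  "steps": [
    [[0, 0, -0.008, 0], [0, 0, -0.004, 0], [0, 0, 0, 0], [0, 0, 0, 0], [0, 0, 0, 0]]
  ]
}}

```text
time: 39.17
ee_pos: [0.5527, 0.1472, 0.1985]
tcp_rot: [-179.9, 45.0, 172.6]
wrist_force: [-0.2, -0.3, -1.1]
opening: 0.08
grasp_force: 0.0
```

```bash
python3 - <<'E'
from h import *
st();lamp('back')
a=cv2.imread("pics/scene0.png")
for tag in("rel","back"):
    b=cv2.imread(f"pics/{tag}_scene.png");print(tag,[b[y,x].tolist() for x,y in((381,285),(382,285),(382,284))],[a[y,x].tolist() for x,y in((381,285),(382,285),(382,284))])
b=cv2.imread("pics/back_scene.png")
for n in("scene","top"):
    A=cv2.imread(f"pics/{n}0.png");B=cv2.imread(f"pics/back_{n}.png")
    r=[]
    for I in(A,B):
        h=cv2.cvtColor(I,cv2.COLOR_BGR2HSV);m=cv2.inRange(h,(100,120,60),(125,255,255))|cv2.inRange(h,(8,90,60),(14,230,200))*0
        k,l,s_,ce=cv2.connectedComponentsWithStats(m);r.append([ce[i].round(1).tolist() for i in range(1,k) if s_[i][4]>100])
    print(n,r)
E
```

```text
t 39.17 q [ 26.2 -31.4 -36.2  45.5 -23.1  25.2] p [0.5527 0.1472 0.1985] x [-0.702  0.092 -0.707] y [ 0.13   0.991 -0.001] z [ 0.7   -0.093 -0.708] F [-0.2 -0.3 -1.1] gf 0.0 op 0.08
scene [([355, 318, 25, 28, 392], [365.9, 331.4])]
top [([244, 206, 21, 20, 196], [256.5, 217.1]), ([252, 287, 19, 11, 57], [261.1, 290.1]), ([36, 294, 15, 17, 44], [43.5, 300.5]), ([250, 295, 18, 8, 45], [257.2, 298.8])]
rel [[38, 41, 125], [30, 41, 125], [37, 74, 142]] [[39, 42, 131], [28, 40, 131], [40, 78, 147]]
back [[41, 44, 131], [29, 41, 129], [39, 77, 147]] [[39, 42, 131], [28, 40, 131], [40, 78, 147]]
scene [[[380.1, 177.5], [374.5, 216.6], [62.0, 293.0], [354.9, 310.1], [152.6, 274.6], [280.7, 300.9], [286.6, 332.3]], [[380.2, 177.5], [374.0, 216.1], [62.0, 293.0], [354.9, 310.2], [152.6, 274.7], [280.7, 300.9], [286.6, 332.3]]]
top [[[496.8, 133.4], [247.1, 169.7], [318.7, 201.7], [451.0, 197.7], [305.8, 344.2]], [[497.0, 133.2], [246.4, 170.4], [318.8, 201.6], [451.1, 197.7], [305.8, 344.2]]]
```

The keeper pixels match the shut state, the lamp hangs at rest, and the blue objects haven't moved. I'll let it settle, check the brown one, and hand in.

Request:
{"method": "play_rows", "body": {
  "steps": [
    [[0, 0, -0.006, 0], [0, 0, -0.008, 0], [0, 0, -0.008, 0], [0, 0, -0.006, 0], [0, 0, 0, 0]]
  ]
}}

```text
time: 39.68
ee_pos: [0.5328, 0.1504, 0.2211]
tcp_rot: [179.9, 45.1, 172.5]
wrist_force: [0.6, -0.4, -0.4]
opening: 0.0797
grasp_force: 0.0
```

Request:
{"method": "play_rows", "body": {
  "steps": [
    [[0, 0, 0, 0], [0, 0, 0, 0], [0, 0, 0, 0], [0, 0, 0, 0], [0, 0, 0, 0]]
  ]
}}

```text
time: 40.1
ee_pos: [0.5331, 0.1499, 0.2187]
tcp_rot: [-180.0, 45.0, 172.5]
wrist_force: [0.1, 0.5, 0.7]
opening: 0.08
grasp_force: 0.0
```

```bash
python3 - <<'E'
from h import *
st();lamp('fin')
for n,(x,y,w,h) in(("scene",(380,265,30,22)),("top",(255,300,24,16))):
    A=cv2.imread(f"pics/{n}0.png")[y:y+h,x:x+w];B=cv2.imread(f"pics/fin_{n}.png")[y:y+h,x:x+w];print(n,cv2.absdiff(A,B).mean())
print(bot.job_done())
E
```

```text
t 40.1 q [ 27.9 -33.8 -35.2  49.4 -24.2  26.6] p [0.5331 0.1499 0.2187] x [-0.701  0.092 -0.707] y [ 0.13   0.991 -0.001] z [ 0.701 -0.093 -0.707] F [0.1 0.5 0.7] gf 0.0 op 0.08
scene [([355, 318, 25, 27, 395], [365.9, 331.5])]
top [([244, 206, 21, 20, 197], [256.4, 217.0]), ([36, 294, 15, 17, 42], [43.6, 300.3]), ([250, 295, 18, 8, 33], [257.0, 299.4])]
scene 1.6762626262626263
top 10.300347222222221
the job is handed in; nothing more can be done
None
```

The lamp hangs free on the hook behind the shut keeper, which stopped it at about 3 N on the draw-back, and I handed the job in at about 40 s; the blue look-alikes have not moved, and the brown one is unchanged in the scene view but not confirmed in the top view (hand close by).

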